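Dose rock salt and hold the grinder lid at its halfway stop

ROBOT

A 6-joint arm with a two-finger parallel gripper is mounted at the origin on the work surface. World frame = base frame: x ahead of the robot, y to its left, z up, the work surface at z = 0. Lengths are in mm, angles in degrees, forces in N, time in s.
With the tool pointing down it reaches from about 350 to 850 mm from the base axis. Payload 8.1 kg.
Tool frame: the origin (TCP) lies on the centre line of the jaws, within the pads' length; the fingertips stand 8 mm ahead of it and the grasp point (between the pads) lies 11 mm behind it; x points along the fingers, z is the direction in which the jaws open and shut, and the axes are right-handed (so a half turn about x gives the same grasp; the last joint's range is limited). The gripper opens to 85 mm and grips with 20 to 120 N. Pads are 22 mm wide; open, the fingers measure 114 mm over their backs; the gripper's body (76 mm by 85 mm) begins 54 mm behind the grasp point. The pads swing forward as they close: fully open they stand 13 mm farther back than shut.
Start: joints at [-75.252, 7.471, 85.268, -0, 87.261, -4.893], TCP at [201.695, -565.088, 239.292] pointing down, gripper open.
Joint ranges: [-169.43, 169.43], [-51.17, 129.36], [1.28, 143.12], [-76.62, 256.62], [0, 156.53], [-152.29, 152.29]. Speed limits (degrees/s): [136.94, 136.94, 159.86, 180, 180, 180].

INTERFACE

Orientations are given as [roll, pitch, yaw] about the fixed x, y, z axes, in that order (R = Rz(yaw) Ry(pitch) Rx(roll)).
In Python, from bench import r, vision, order gives the robot as it stands. The module is installed in compiled form; this text tells all that it offers.
- The arm moves only by the shell command python3 -m jog 'ROWS' [FORCE]. ROWS is JSON, a list of rows, each a list of 3 entries, a list of its own where there are three numbers: the shift along the world's x, y, z in m, then the turn, a rotation vector about the world's x, y, z in rad, then the opening, from -1 (shut) to 1 (fully open). A call has 1 to 5 rows; each row is the pose to reach, as a shift and turn from the pose commanded when the call began; what a row does not reach only later rows make up. A row lasts 1/12 s, in which the tool goes at most 41.7 mm and 7.16 degrees, less where a joint would pass 70% of its speed; a pose out of reach is approached as far as the arm can. A call with a gripper value outside its range is refused whole. The fingers move at their own pace and stop on an object; FORCE is the grip in N (left out, the last holds). Time passes only in rows, so rows that repeat a pose let the fingers close. It gives the time, the measured TCP pose, the force and the opening at its end, in the units of the state.
- r.sense(): the state, without advancing time (a new reading comes with each control period).
- vision.snapshot(name): name is "scene" or "top" or "wrist"; returns the picture (480x640x3 uint8, red, green, blue); there is no depth.
- vision.camera_model(name): a dict with "fov_y" (degrees; the focal length in pixels is half the picture's height over the tangent of half this angle, whatever the lens; pixels are square), "cx", "cy" (the principal point, pixels), "D" ([k1, k2, p1, p2, k3] as OpenCV has them; the pictures are not rectified), "world_to_cam" (4x4, takes a point from world to camera coordinates). Camera axes: x right, y down, z forward; pixel columns grow to the right and rows downward; lengths in mm; the calibration is good to about 2 mm. A picture is of the moment at which its call begins: read the wrist's pose just before it. camera_model takes no time and is no camera call; for the wrist camera it gives the pose at the moment of the call.
- order.hand_in(): hands the job in, once; it reports no verdict.
The state is a dict: "time": time; "joint_pos": joint angles; "qd": joint speeds; "joint_efforts": joint torques, N m; "tool_pos": TCP position; "tcp_rot": TCP orientation; "ft_force": force on the tool from outside, world axes, zero at the start; "wrist_torque": the same for the moment, N m; "finger_gap": finger opening in mm.
Only numpy, scipy, OpenCV 4.12 (cv2) and the standard library are available. Lean on these libraries where they do the work, as an engineer would, in place of code of your own. Each camera call takes 0.05 s, during which the arm holds its last target.

TASK

Take rock-salt lumps off the kitchen scale and drop them into the open grinder until the scale's needle has come back to the long, thick mark (one lump too many lies on the pan; the others stay there). Then fit the lid on the grinder with its two lugs down through the two slots in the mouth, and twist it clockwise, seen from above, until its grip bar lines up with the thick middle ribs on the rim, halfway to the lock; do not turn it on to the double ribs where it clicks locked. The lid is sprung and turns back when let go, so finish while still gripping it and holding it at the halfway ribs; leave the jar, the bowl and the pepper mill alone.

Things in the scene. Friction and masses are not known exactly. Their poses are not given: they have to be found in the camera images.
- grinder: Electric blade grinder, fixed, upright steel cylinder 108 mm across (foot 120 mm), 135 mm tall, with an open bowl on top, 68 mm across inside, its floor 70 mm above the underside. Origin: centre of the underside, z up. Inward lip at the mouth, 6 mm thick, opening 68 mm across, with two slots at its +x and -x sides, each 19 mm wide and reaching out to 42 mm from the axis.
- grinder_mouth (a point): Centre of the mouth, level with the rim, 135 mm above the grinder's origin; axes as the grinder's. Raised dark ribs on the white rim, each repeated on the opposite side: thin single rib = entry, at +x/-x; long thick rib = halfway, 0.74 rad clockwise (from above) of the entry; double thin rib = lock, 1.48 rad clockwise of the entry.
- drive_ring (a joint): Sprung ring under the lip; its two pockets, 18 mm wide, take the lid's lugs and turn with the lid. 0 = at rest, pockets under the slots; grows as the lid turns clockwise from above. 0.66 rad = lid at the halfway ribs (about 0.08 rad of lid turning is play); past 1.2 the lid counts as clicked locked (no step is felt); 1.4 = end stop. Spring-back 0.036 N m at 0, plus 0.12 N m per rad.
- lid: White lid, loose, about 140 g, at the start standing on the counter on its plug. Origin: centre of the plug's underside, z up. Plug 62 mm across, 13 mm tall, with two lugs at its bottom at +x and -x, 12 mm wide, 5 mm thick, reaching 39 mm from the axis; above it a disc 80 mm across, z = 13 to 21 mm. Enters with its x along the grinder's x, either way round. Seated, its origin is 122 mm above the grinder's.
- lid_bar (a point): Middle of the lid's black grip bar, on the lid's axis, 37 mm above its origin. The bar stands on the disc, along the lid's x: 66 mm long, 16 mm wide, 32 mm tall (z = 21 to 53 mm in the lid's frame).
- scale: Spring kitchen scale, fixed, white box 150 x 150 x 50 mm with the pan above it and a round dial leaning back on its +x side. Origin: centre of its underside, z up. Dial: four marks for 0, 1, 2 and 3 lumps, the mark for 2 long and thick; the needle starts at the last mark.
- pan (a joint): How far the scale's pan is pressed down, m: 0 = empty, spring 65 N/m, so about 6 mm for each lump; about 0.018 at the start, 0.012 = needle on the long thick mark. Bottoms out at 0.024.
- pan_floor (a point): Middle of the upper side of the pan's floor, on the moving pan. The pan is a steel tray 150 mm (scale x) by 180 mm (scale y) with a rim 5 mm above its floor; empty, its floor is 88 mm above the counter.
- lump0: Rock-salt lump, a whitish block 26 x 26 x 24 mm with rounded edges, about 40 g (all three alike), one of three in a row along the pan's y, some 55 mm apart. Origin: centre of its underside, z up; sides along its x and y.
- lump1: Rock-salt lump, a whitish block 26 x 26 x 24 mm with rounded edges, about 40 g (all three alike), one of three in a row along the pan's y, some 55 mm apart. Origin: centre of its underside, z up; sides along its x and y.
- lump2: Rock-salt lump, a whitish block 26 x 26 x 24 mm with rounded edges, about 40 g (all three alike), one of three in a row along the pan's y, some 55 mm apart. Origin: centre of its underside, z up; sides along its x and y.
- spice_jar: Bystander: glass jar with steel cap, 52 mm across, 90 mm tall; origin under its centre.
- bowl: Bystander: small white bowl 120 mm across, 50 mm tall; origin under its centre.
- pepper_mill: Bystander: turned dark wooden pepper mill 52 mm across, 134 mm tall; origin under its centre.
Mind the look-alikes: they are no part of the job. What is shaped like the lid but blue is not meant. Leave any purple look-alike of the lump2 alone.

How it is judged (in metres and radians):
On the way, in this order (a step that is already met when the one before it is completed fails the run):
1. one lump lies in the grinder's bowl, the other two on the pan, and the needle has come to the long mark (value of joint pan between 0.0095 and 0.0145 m and ((horizontal distance between lump0 and grinder below 0.04 m and z of lump0 in the frame of grinder between 0.06 and 0.117 m and z of lump1 in the frame of pan_floor between -0.006 and 0.036 m and x of lump1 in the frame of pan_floor between -0.08 and 0.08 m and y of lump1 in the frame of pan_floor between -0.095 and 0.095 m and z of lump2 in the frame of pan_floor between -0.006 and 0.036 m and x of lump2 in the frame of pan_floor between -0.08 and 0.08 m and y of lump2 in the frame of pan_floor between -0.095 and 0.095 m) or (horizontal distance between lump1 and grinder below 0.04 m and z of lump1 in the frame of grinder between 0.06 and 0.117 m and z of lump0 in the frame of pan_floor between -0.006 and 0.036 m and x of lump0 in the frame of pan_floor between -0.08 and 0.08 m and y of lump0 in the frame of pan_floor between -0.095 and 0.095 m and z of lump2 in the frame of pan_floor between -0.006 and 0.036 m and x of lump2 in the frame of pan_floor between -0.08 and 0.08 m and y of lump2 in the frame of pan_floor between -0.095 and 0.095 m) or (horizontal distance between lump2 and grinder below 0.04 m and z of lump2 in the frame of grinder between 0.06 and 0.117 m and z of lump0 in the frame of pan_floor between -0.006 and 0.036 m and x of lump0 in the frame of pan_floor between -0.08 and 0.08 m and y of lump0 in the frame of pan_floor between -0.095 and 0.095 m and z of lump1 in the frame of pan_floor between -0.006 and 0.036 m and x of lump1 in the frame of pan_floor between -0.08 and 0.08 m and y of lump1 in the frame of pan_floor between -0.095 and 0.095 m))), for 0.3 s.
2. the lid is seated in the grinder's mouth, lugs through the slots, not yet turned (horizontal distance between lid and grinder below 0.006 m and z of lid in the frame of grinder between 0.116 and 0.1255 m and angle between lid's own z axis and vertical below 0.08 rad and angle between the x axis of lid and the x axis of grinder, either way round below 0.2 rad and value of joint drive_ring below 0.2 rad), for 0.1 s.
At the end, for the whole second after the job is handed in: Pan pressed down 9.5-14.5 mm, one lump in the bowl, two on the pan; lid seated (origin 116-125.5 mm above the grinder's, within 6 mm of its axis, tilt under 0.08 rad), lid turned 0.5-1.0 rad, drive ring 0.48-0.84 rad and still, fingers gripping the lid (over 1 N) (all of step 1 and horizontal distance between lid and grinder below 0.006 m and z of lid in the frame of grinder between 0.116 and 0.1255 m and angle between lid's own z axis and vertical below 0.08 rad and value of joint drive_ring between 0.48 and 0.84 rad and angle between the x axis of lid and the x axis of grinder, either way round between 0.5 and 1 rad and velocity of joint drive_ring between -0.25 and 0.25 rad/s and contact force between the fingers and lid above 1 N); the arm keeps its last pose, push and grip.
It fails at once if the lid is turned to where it clicks locked (drive ring past 1.2 rad) (value of joint drive_ring above 1.2 rad).
It fails at once if the spice jar is disturbed (moved over 30 mm) (distance of spice_jar from where it was at the start of the episode above 0.03 m).
It fails at once if the bowl is disturbed (moved over 30 mm) (distance of bowl from where it was at the start of the episode above 0.03 m).
It fails at once if the pepper mill is disturbed (moved over 30 mm) (distance of pepper_mill from where it was at the start of the episode above 0.03 m).
It also fails if it takes over 56 s, if anything falls off the work surface, if the arm or the gripper's body presses on something with over 40 N, if the wrist force passes 120 N, or if a joint passes its speed limit or range.

## Working session

There is one attempt and no reset: what is moved stays moved. The work goes in short steps, Python scripts to look and compute and a shell command to move; the robot and the scene stay as the last step left them, time stands still between calls to the robot, and variables do not carry over. Pictures are saved under pics/ and viewed, and the job is handed in when it is done.

```bash
mkdir -p pics; ls
python3 - <<'E'
from bench import r, vision, order
import cv2
print(r.sense())
for n in ("scene","top","wrist"):
    m=vision.camera_model(n); print(n,m)
    im=vision.snapshot(n); cv2.imwrite(f"pics/{n}0.png",im[:,:,::-1])
E
```

```text
pics
{'time': 0.0, 'joint_pos': array([-7.52531588e+01,  7.51387573e+00,  8.53310899e+01,  1.97600015e-04,
        8.72610914e+01, -4.89377615e+00]), 'qd': array([-0.00266039,  0.04809097,  0.03751719, -0.04328163, -0.05516396,
        0.04923112]), 'joint_efforts': array([ 3.48803869e-04, -5.69390774e+01, -5.00551987e+01, -2.74285831e-04,
        1.47770788e-02,  2.64637328e-05]), 'tool_pos': array([ 201.54787411, -564.55873021,  238.23991122]), 'tcp_rot': array([174.99960487,  89.89394284, 104.64021257]), 'ft_force': array([ 0.07610384, -0.86314548,  0.27861372]), 'wrist_torque': array([-8.09329412e-05, -1.37629215e-02,  2.88560396e-02]), 'finger_gap': 85.54128019186392}
scene {'fov_y': 45.874299293100144, 'cx': 335.55374366211316, 'cy': 243.18282387839872, 'D': array([-0.0103613,  0.       ,  0.       ,  0.       ,  0.       ]), 'world_to_cam': array([[ 7.73662282e-01,  6.33458008e-01,  1.33276356e-02,
        -4.49143366e+02],
       [ 5.48887473e-01, -6.59569669e-01, -5.13507929e-01,
        -2.72196971e+02],
       [-3.16495206e-01,  4.04597089e-01, -8.57981340e-01,
         1.
[... 444 characters left out ...]
e+02],
       [ 1.85583705e-01,  1.69302348e-02, -9.82482598e-01,
         8.24471547e+02],
       [ 0.00000000e+00,  0.00000000e+00,  0.00000000e+00,
         1.00000000e+00]])}
wrist {'fov_y': 65.50123327892757, 'cx': 319.0079367095642, 'cy': 243.2063134259428, 'D': array([-0.05153288,  0.        ,  0.        ,  0.        ,  0.        ]), 'world_to_cam': array([[ 3.36166008e-01, -9.41800966e-01, -1.83190907e-03,
        -5.99217109e+02],
       [-8.95409677e-01, -3.20208876e-01,  3.09366750e-01,
        -4.11232884e+01],
       [-2.91948497e-01, -1.02358276e-01, -9.50941038e-01,
         3.80943756e+02],
       [ 0.00000000e+00,  0.00000000e+00,  0.00000000e+00,
         1.00000000e+00]])}
```

View pics/scene0.png

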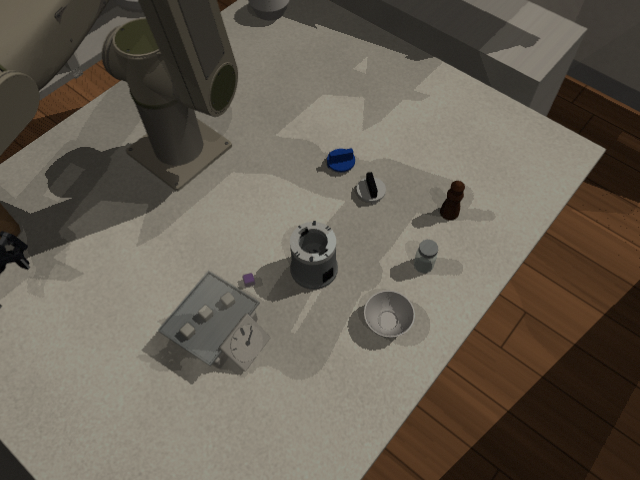

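View pics/top0.png

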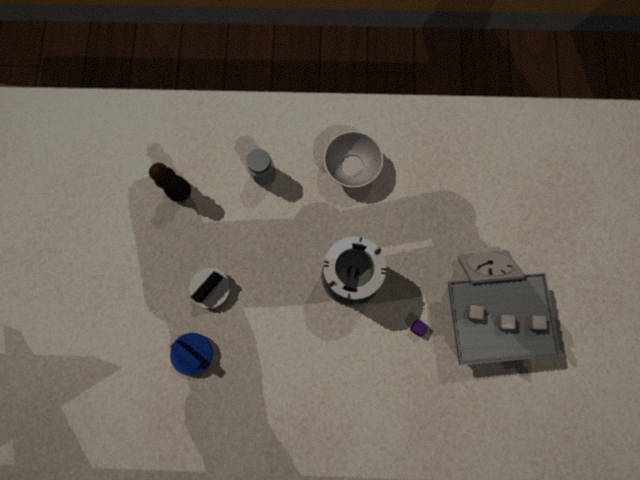

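View pics/wrist0.png

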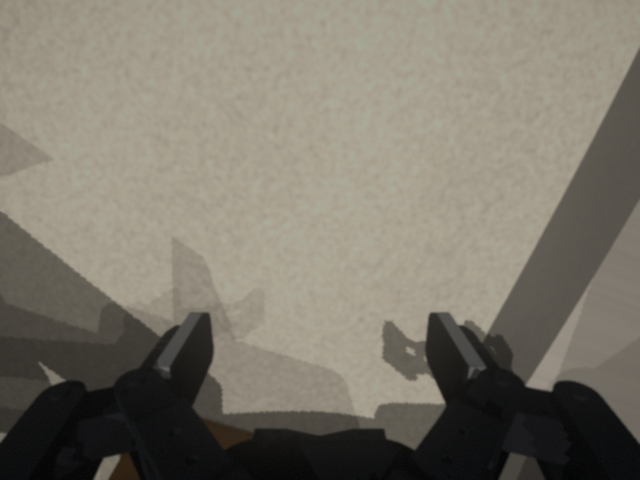

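The top view shows three whitish lumps on the pan at (476,314), (508,323) and (539,324), with a purple decoy at (419,328). The grinder mouth is at about (355,268). The white lid is at (209,288) and the blue look-alike at (191,355). The bowl (353,160), jar (261,166) and mill (172,182) stand farther out.

```bash
cat > h.py <<'E'
import numpy as np, cv2
from bench import r, vision
def K(m):
    f=240/np.tan(np.radians(m['fov_y']/2)); return np.array([[f,0,m['cx']],[0,f,m['cy']],[0,0,1.]])
def ray(m,uv):
    n=cv2.undistortPoints(np.array([[uv]],float),K(m),np.array(m['D'],float))[0,0]
    T=m['world_to_cam'];R=T[:3,:3];t=T[:3,3]
    c=-R.T@t; d=R.T@np.array([n[0],n[1],1.]); return c,d/np.linalg.norm(d)
def plane(m,uv,z):
    c,d=ray(m,uv); return c+d*(z-c[2])/d[2]
def tri(rs):
    A=sum(np.eye(3)-np.outer(d,d) for c,d in rs); b=sum((np.eye(3)-np.outer(d,d))@c for c,d in rs)
    p=np.linalg.solve(A,b); return p,[np.linalg.norm((np.eye(3)-np.outer(d,d))@(p-c)) for c,d in rs]
def proj(m,P):
    T=m['world_to_cam'];rv=cv2.Rodrigues(T[:3,:3])[0]
    return cv2.projectPoints(np.array(P,float).reshape(-1,1,3),rv,T[:3,3],K(m),np.array(m['D'],float))[0][:,0]
def crop(src,x0,y0,x1,y1,k,out,gain=1.6):
    im=cv2.imread(src)[y0:y1,x0:x1]; im=np.clip(im*gain,0,255).astype('uint8')
    cv2.imwrite(out,cv2.resize(im,None,fx=k,fy=k,interpolation=cv2.INTER_CUBIC))
E
python3 - <<'E'
from h import *
crop('pics/top0.png',310,220,410,320,6,'pics/c_gr_top.png')
crop('pics/top0.png',400,240,570,370,4,'pics/c_pan_top.png')
crop('pics/top0.png',160,255,240,385,4,'pics/c_lid_top.png')
crop('pics/scene0.png',155,140,395,375,3,'pics/c_scene.png',2)
E
```

```text
(no output)
```

View pics/c_gr_top.png

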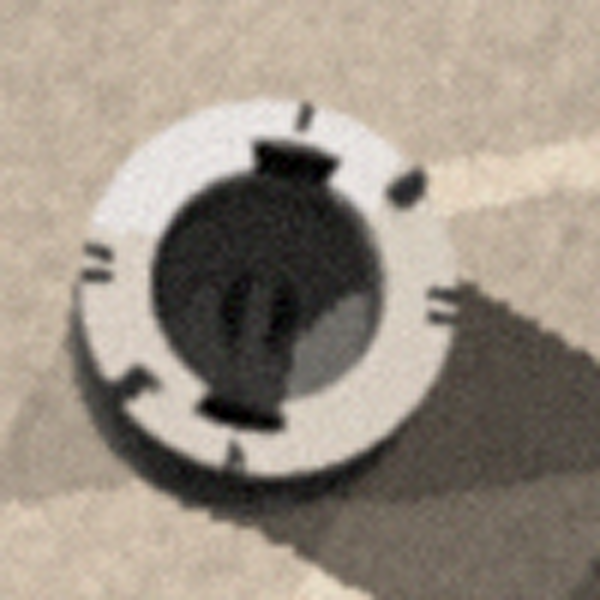

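View pics/c_pan_top.png

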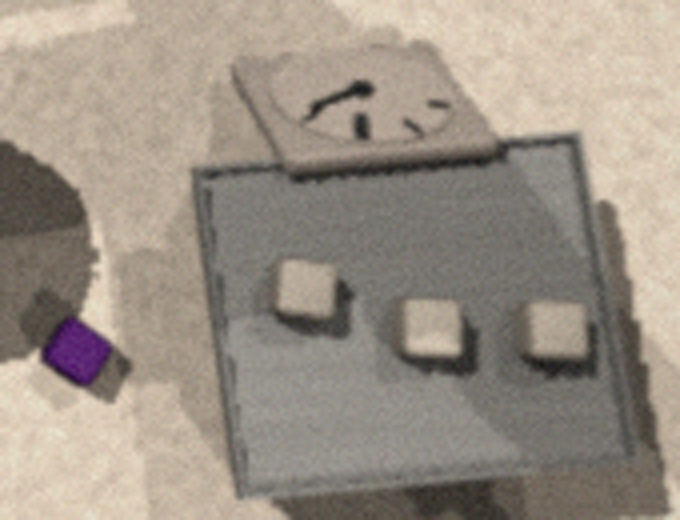

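View pics/c_lid_top.png

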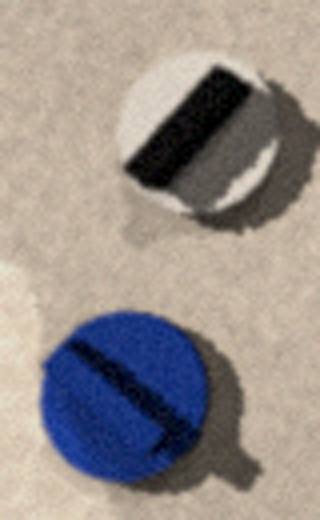

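View pics/c_scene.png

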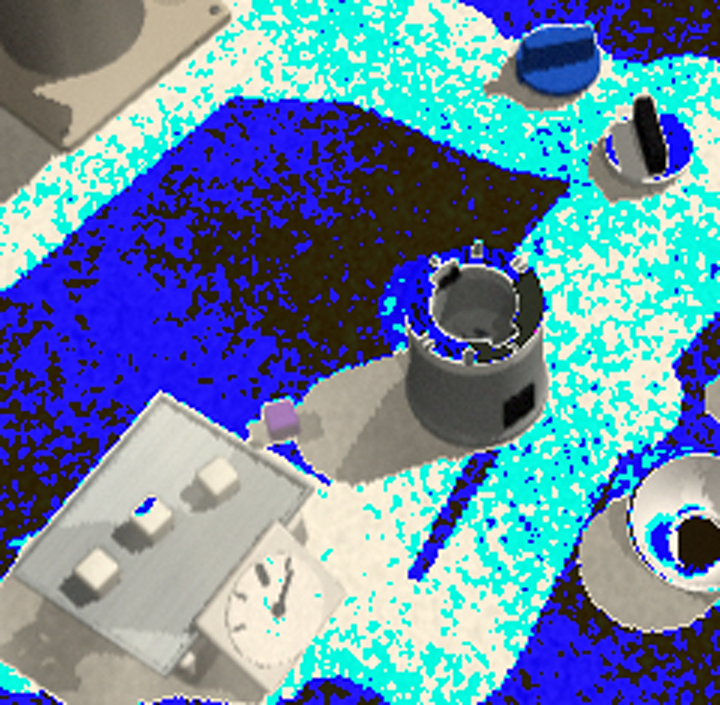

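```bash
sed -i 's/im\*gain/im.astype(float)*gain/' h.py
cat > m1.py <<'E'
from h import *
from scipy.spatial.transform import Rotation as Ro
mt=vision.camera_model('top'); ms=vision.camera_model('scene')
def blobs(f,box,fn):
    im=cv2.imread(f); x0,y0,x1,y1=box; s=im[y0:y1,x0:x1].astype(int)
    m=fn(s[...,2],s[...,1],s[...,0]).astype('uint8'); n,l,st,c=cv2.connectedComponentsWithStats(m)
    return [(c[i]+[x0,y0],st[i,4]) for i in range(1,n) if st[i,4]>15]
L=blobs('pics/top0.png',(462,298,552,338),lambda r,g,b:(r>105)&(r-b>8))
print('top lumps',L)
S=blobs('pics/scene0.png',(165,285,245,345),lambda r,g,b:(r>125)&(r-b>6))
print('scene lumps',S)
E
python3 m1.py
python3 - <<'E'
from h import *
crop('pics/scene0.png',150,265,270,375,6,'pics/c_scene_pan.png',1.0)
crop('pics/scene0.png',270,140,400,300,4,'pics/c_scene_gr.png',1.0)
im=cv2.imread('pics/top0.png'); print(im[323,508],im[340,508],im[350,480]); im=cv2.imread('pics/scene0.png');print(im[313,205],im[325,215])
E
```

```text
top lumps [(array([475.59677419, 311.13709677]), np.int32(124)), (array([507.36734694, 321.27210884]), np.int32(147)), (array([538.21649485, 320.93814433]), np.int32(97))]
scene lumps [(array([174.84892086, 296.44604317]), np.int32(556)), (array([202.91666667, 308.66666667]), np.int32(24)), (array([241.85294118, 339.5       ]), np.int32(34))]
[100 115 123] [84 88 90] [90 92 95]
[107 117 122] [88 92 93]
```

View pics/c_scene_pan.png

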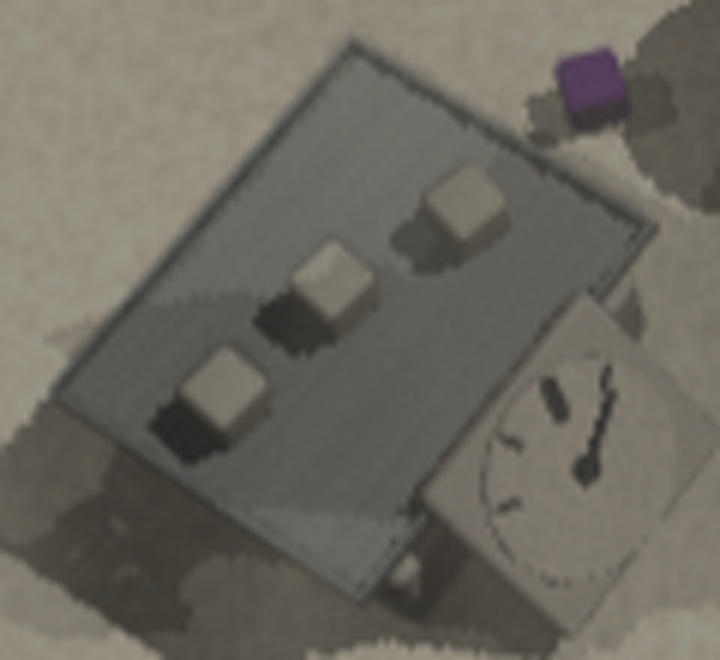

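View pics/c_scene_gr.png

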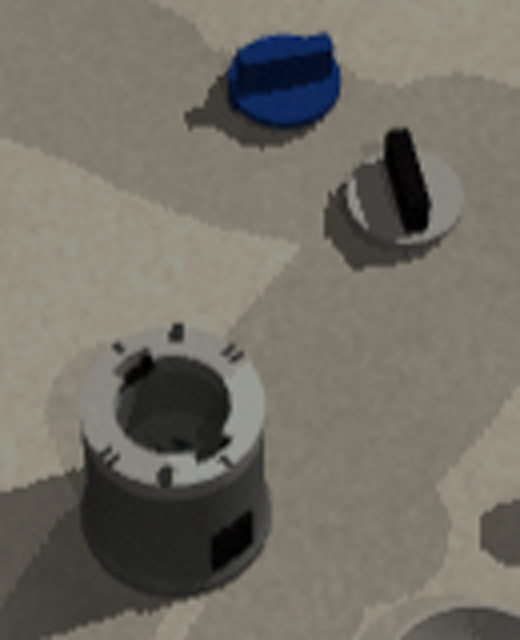

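```bash
cat > m2.py <<'E'
from h import *
mt=vision.camera_model('top'); ms=vision.camera_model('scene')
def T(name,a,b):
    p,e=tri([ray(mt,a),ray(ms,b)]); print(name,p.round(1),np.round(e,1)); return p
l0=T('lumpA',(475.6,311.1),(227.7,298.7)); l1=T('lumpB',(507.4,321.3),(205.5,311.7)); l2=T('lumpC',(538.2,320.9),(187.5,330))
ex=T('entry+',(360.8,239.2),(326.5,255.5)); em=T('entry-',(348.8,295.8),(300,227))
# thick rib clockwise from +x entry
hx=T('half+',(377.8,251.3),(311.3,258.8)); hm=T('half-',(332,283.7),(314.3,223))
print('grinder c', (ex+em)/2,(hx+hm)/2,'ax',np.degrees(np.arctan2(*(ex-em)[1::-1])),'half ax',np.degrees(np.arctan2(*(hx-hm)[1::-1])), np.linalg.norm(ex-em))
c,s=plane(mt,(360.8,239.2),135),plane(mt,(348.8,295.8),135); print('plane',(c+s)/2,np.degrees(np.arctan2(*(c-s)[1::-1])))
# lid bar ends top: crop/4+(160,255); top edge of bar
ba=T('bar far',(160+232/4,255+82/4),(270+398/4,140+133/4)); bb=T('bar near',(160+150/4,255+172/4),(270+417/4,140+222/4))
print((ba+bb)/2,np.degrees(np.arctan2(*(ba-bb)[1::-1])),np.linalg.norm(ba-bb))
print('pan corners');
P=[T('pc',(400+a/4,240+b/4),(150+c/6,265+d/6)) for a,b,c,d in [(195,170,655,230),(578,137,365,600),(632,458,60,393),(240,495,352,42)]]
E
python3 m2.py; python3 -c "
from h import *
from scipy.spatial.transform import Rotation as Ro
s=r.sense();print(Ro.from_euler('xyz',s['tcp_rot'],degrees=True).as_matrix().round(3),s['time'])
for p in [(300,-200),(230,-400),(400,100)]:
  pass
"
```

```text
lumpA [ 482.3 -270.7   86.1] [0.1 0.1]
lumpB [ 466.4 -326.1   86.6] [0.5 0.5]
lumpC [ 468.1 -381.7   86. ] [0.3 0.3]
entry+ [599.5 -59.9 132.3] [0.7 0.7]
entry- [501.1 -40.6 132. ] [1.2 1.2]
half+ [578.8 -89.5 133.7] [0.8 0.8]
half- [520.7 -11.3 134. ] [1.2 1.2]
grinder c [550.29325902 -50.217704   132.14034732] [549.73847065 -50.39800338 133.89039471] ax -11.106349480151035 half ax -53.3785237626598 100.33572752362114
plane [549.28153299 -50.77327896 135.        ] -10.855664369665464
bar far [530.5 187.  136. ] [3.7 3.7]
bar near [500.  279.3 -82.7] [0.5 0.5]
[515.26844138 233.18806608  26.66196051] -71.71970249627182 239.36887707359645
pan corners
pc [ 535.6 -228.2   63.9] [1.4 1.4]
pc [ 556.2 -404.3   67.4] [2.4 2.4]
pc [ 411.4 -420.4   68.1] [1.8 1.8]
pc [ 389.1 -245.5   67.3] [0.3 0.3]
[[-0.     0.942  0.336]
 [ 0.001  0.336 -0.942]
 [-1.     0.    -0.001]] 0.15
```

Run:
```python
from h import *
from scipy.spatial.transform import Rotation as Ro
mt=vision.camera_model('top'); ms=vision.camera_model('scene')
s=r.sense();R=Ro.from_euler('xyz',s['tcp_rot'],degrees=True).as_matrix()
m=vision.camera_model('wrist');T=m['world_to_cam'];c=-T[:3,:3].T@T[:3,3]
print('cam in tool',R.T@(c-s['tool_pos']),'dir',R.T@T[2,:3], 'img x in tool',R.T@T[0,:3])
def Tt(name,a,b):
    p,e=tri([ray(mt,a),ray(ms,b)]); print(name,p.round(1),np.round(e,1)); return p
ba=Tt('bar +x',(160+232/4,255+82/4),(270+417/4,140+222/4)); bb=Tt('bar -x',(160+150/4,255+172/4),(270+398/4,140+133/4))
print((ba+bb)/2,np.degrees(np.arctan2(*(ba-bb)[1::-1])),np.linalg.norm(ba-bb))
```

```text
cam in tool [-135.51343917   78.70778578    0.16003705] dir [ 9.50879190e-01 -3.09562173e-01 -1.65023872e-04] img x in tool [1.84491497e-04 3.36128162e-05 9.99999982e-01]
bar +x [540.1 212.4  23.9] [0.6 0.6]
bar -x [495.1 243.2  51.9] [3. 3.]
[517.5696861  227.80746886  37.89997184] -34.36516015092693 61.326138635526455
```

Candidates for a lump in the top view are whitish (476,311), (507,321) and (538,321) on the pan, and purple (419,328) on the counter, which is the decoy. I'll take the lump at (476,311). For the lid, white (209,288) is meant and blue (191,355) isn't. Next I'm moving to a view above the pan.

```bash
python3 -m jog '[[[0.025,0.024,0.002],[0,0,0.12],1],[[0.05,0.048,0.004],[0,0,0.24],1],[[0.075,0.072,0.006],[0,0,0.36],1],[[0.1,0.096,0.008],[0,0,0.48],1],[[0.125,0.12,0.01],[0,0,0.6],1]]' && python3 -m jog '[[[0.025,0.024,0.002],[0,0,0.12],1],[[0.05,0.048,0.004],[0,0,0.24],1],[[0.075,0.072,0.006],[0,0,0.36],1],[[0.1,0.096,0.008],[0,0,0.48],1],[[0.125,0.12,0.01],[0,0,0.6],1]]' && python3 -m jog '[[[0.02,0.02,0],[0,0,0.12],0.3],[[0.023,0.025,0],[0,0,0.144],0.3],[[0.023,0.025,0],[0,0,0.144],0.3]]'
```

```text
time: 0.57
tool_pos: [327.4, -443.7, 249.1]
tcp_rot: [152.1, 90.0, 116.4]
ft_force: [-0.5, 0.4, 0.2]
finger_gap: 85.8
time: 0.98
tool_pos: [452.6, -323.6, 259.2]
tcp_rot: [142.9, 90.0, 141.6]
ft_force: [0.0, -0.6, 0.7]
finger_gap: 85.2
time: 1.23
tool_pos: [475.6, -298.4, 258.9]
tcp_rot: [120.7, 90.0, 127.5]
ft_force: [0.1, -0.4, 0.8]
finger_gap: 55.9
```

```bash
cat > w.py <<'E'
import sys,pickle
from h import *
n=sys.argv[1]
s=r.sense(); m=vision.camera_model('wrist'); im=vision.snapshot('wrist'); m2=vision.camera_model('wrist')
cv2.imwrite(f'pics/{n}.png',im[:,:,::-1]); pickle.dump((m,s),open(f'{n}.pkl','wb'))
print(s['time'],s['tool_pos'].round(1),s['tcp_rot'].round(2),s['finger_gap'],np.abs(m['world_to_cam']-m2['world_to_cam']).max())
E
python3 w.py w1
```

```text
1.2333 [ 475.6 -298.4  258.9] [120.66  89.96 127.51] 55.860761791643135 0.29000616858735384
```

View pics/w1.png

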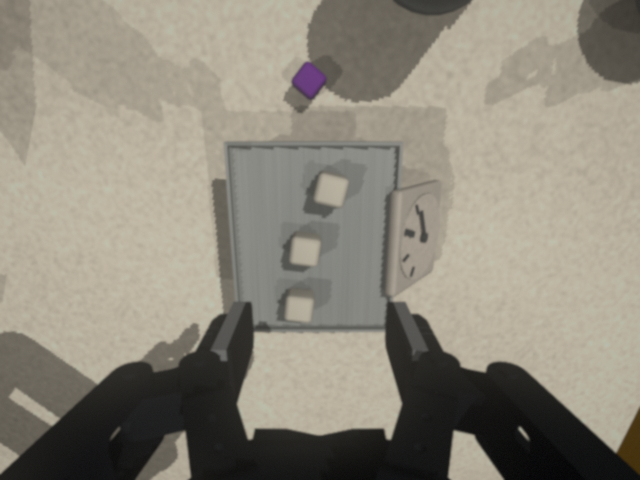

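```bash
cat > m3.py <<'E'
import sys,pickle
from h import *
def lumps(n,box,thr=20):
    im=cv2.imread(f'pics/{n}.png'); m,s=pickle.load(open(f'{n}.pkl','rb'))
    x0,y0,x1,y1=box; c=im[y0:y1,x0:x1].astype(int)
    d=((c[...,2]-c[...,0]>12)&(c[...,2]>145)).astype('uint8')
    out=[]
    for k in cv2.findContours(d,cv2.RETR_EXTERNAL,cv2.CHAIN_APPROX_NONE)[0]:
        if cv2.contourArea(k)<200: continue
        k=k+[x0,y0]; M=cv2.moments(k); out.append(((M['m10']/M['m00'],M['m01']/M['m00']),cv2.minAreaRect(k.astype(np.float32)),cv2.contourArea(k)))
    return m,out
if __name__=='__main__':
    m,o=lumps('w1',(245,155,380,325))
    for c,b,a in o:
        print(np.round(c,1),a,np.round(b[0]+b[1]+(b[2],),1),[plane(m,c,z).round(1) for z in (86,94)])
        bx=[plane(m,q,90) for q in cv2.boxPoints(b)]; print([ (np.linalg.norm(bx[i]-bx[i-1]).round(1),np.degrees(np.arctan2(*(bx[i]-bx[i-1])[1::-1])).round(1)) for i in range(4)])
    for c in [(227,143),(401,143),(386,328),(238,330)]: print(plane(m,c,67).round(1),plane(m,c,75).round(1))
E
python3 m3.py; python3 -c "
from h import *
im=cv2.imread('pics/w1.png'); print(im[190,331],im[251,305],im[306,299],im[200,280])"
```

```text
[299.3 308.8] 544.5 [299.3 308.9  25.4  23.7   5.7] [array([ 466.9, -384.8,   86. ]), array([ 466.9, -380.5,   94. ])]
[(np.float64(23.4), np.float64(-179.5)), (np.float64(24.1), np.float64(90.1)), (np.float64(22.9), np.float64(0.6)), (np.float64(24.2), np.float64(-88.6))]
[305.2 251.2] 629.0 [305.1 251.1  26.6  25.9   8.1] [array([ 466.3, -328.1,   86. ]), array([ 466.3, -325.3,   94. ])]
[(np.float64(23.2), np.float64(178.2)), (np.float64(23.6), np.float64(87.9)), (np.float64(22.7), np.float64(-1.6)), (np.float64(23.7), np.float64(-90.9))]
[331.5 189.7] 733.0 [331.4 189.7  27.9  28.4  14. ] [array([ 482.1, -271.7,   86. ]), array([ 481.7, -270.3,   94. ])]
[(np.float64(23.2), np.float64(172.6)), (np.float64(23.3), np.float64(82.8)), (np.float64(22.7), np.float64(-7.0)), (np.float64(23.5), np.float64(-96.0))]
[ 389.4 -245.5   67. ] [ 391.2 -244.9   75. ]
[ 536.9 -227.8   67. ] [ 535.2 -227.6   75. ]
[ 555.3 -406.    67. ] [ 553.1 -401.4   75. ]
[ 408.3 -426.1   67. ] [ 409.7 -421.1   75. ]
[158 173 180] [157 173 180] [157 173 180] [134 140 138]
```

```bash
python3 -m jog '[[[0.002,0.009,-0.03],[0,0,-0.08],0.2],[[0.004,0.018,-0.06],[0,0,-0.16],0.2],[[0.0062,0.028,-0.095],[0,0,-0.242],0.2],[[0.0062,0.028,-0.095],[0,0,-0.242],0.2]]'; python3 w.py w2
```

```text
time: 1.62
tool_pos: [476.2, -269.5, 156.3]
tcp_rot: [152.4, 89.3, 144.8]
ft_force: [-0.8, 0.0, -1.7]
finger_gap: 51.4
1.6167 [ 476.2 -269.5  156.3] [152.41  89.28 144.79] 51.353838738355556 4.914505885766857
```

View pics/w2.png

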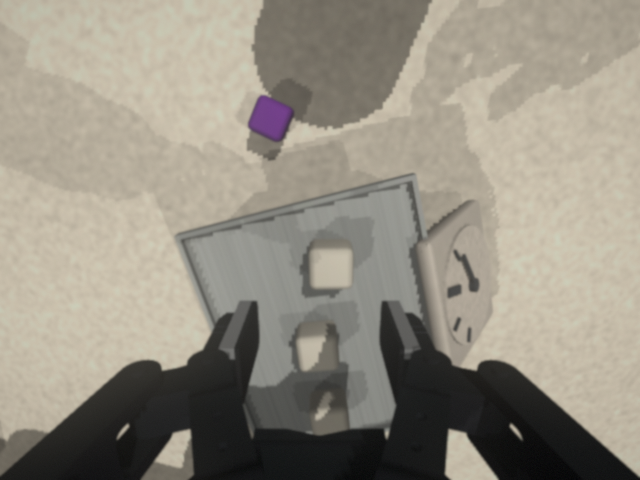

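Run:
```python
from m3 import *
m1,o1=lumps('w1',(245,155,380,325)); m2,o2=lumps('w2',(300,228,365,300))
a=min(o1,key=lambda t:t[0][1])[0]
for c,b,ar in o2:
    print(c,ar,b); print(tri([ray(m1,a),ray(m2,c)])); print([plane(m2,c,z).round(1) for z in (86,90,94)])
    bx=[plane(m2,q,90) for q in cv2.boxPoints(b)]; print([ (np.linalg.norm(bx[i]-bx[i-1]).round(1),np.degrees(np.arctan2(*(bx[i]-bx[i-1])[1::-1])).round(1)) for i in range(4)])
s=r.sense();print(s['time'],s['tool_pos'],s['tcp_rot'],s['ft_force'])
```

```text
(331.6271887933779, 267.6116947893452) 1570.5 ((331.5, 268.0), (40.0, 41.0), 90.0)
(array([ 481.99415921, -270.77056763,   91.7375347 ]), [np.float64(0.158472458421428), np.float64(0.1584724584213887)])
[array([ 482. , -273.1,   86. ]), array([ 482.1, -271.5,   90. ]), array([ 482.2, -269.9,   94. ])]
[(np.float64(25.0), np.float64(82.0)), (np.float64(23.4), np.float64(-7.4)), (np.float64(24.9), np.float64(-96.0)), (np.float64(24.3), np.float64(172.7))]
1.6667 [ 477.33844465 -270.94633876  159.99321514] [155.08561208  89.47991158 147.80127288] [0.79092263 0.81690572 0.04283951]
```

```bash
python3 -m jog '[[[0.0,0,-0.02],[0,0,0],0.2],[[0.0,0,-0.045],[0,0,0],0.2],[[0.0,0,-0.07],[0,0,0],0.2],[[0.0,0,-0.08],[0,0,0],0.2],[[0.0,0,-0.08],[0,0,0],0.2]]'; python3 w.py w3
```

```text
time: 2.08
tool_pos: [479.5, -272.7, 83.4]
tcp_rot: [159.5, 89.8, 152.3]
ft_force: [-1.2, -0.2, -0.1]
finger_gap: 51.2
2.0833 [ 479.5 -272.7   83.4] [159.54  89.83 152.33] 51.232194644107786 1.2432157226000413
```

View pics/w3.png

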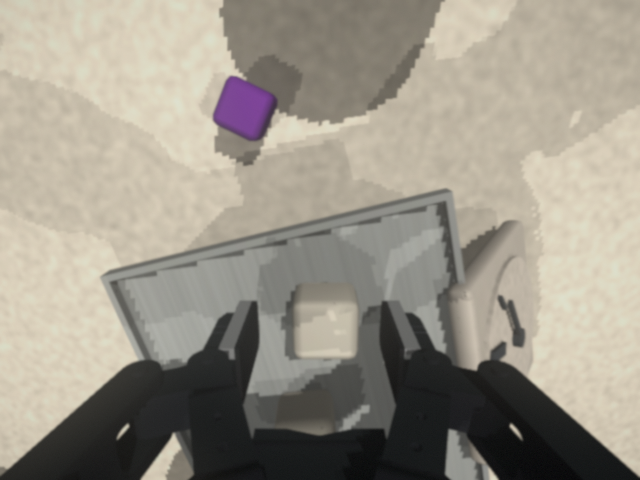

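```bash
python3 -m jog '[[[0.002,0.002,0],[0,0,0],-0.3],[[0.002,0.002,0],[0,0,0],-1],[[0.002,0.002,0],[0,0,0],-1],[[0.002,0.002,0],[0,0,0],-1],[[0.002,0.002,0],[0,0,0],-1]]' 30; python3 -m jog '[[[0.0,0,0.005],[0,0,0],-1],[[0,0,0.02],[0,0,0],-1],[[0,0,0.045],[0,0,0],-1],[[0,0,0.08],[0,0,0],-1],[[0,0,0.115],[0,0,0],-1]]'; python3 w.py w4;  python3 -c "
from h import *
print(r.sense()['ft_force']); cv2.imwrite('pics/top1.png',vision.snapshot('top')[:,:,::-1]); crop('pics/top1.png',310,220,570,370,3,'pics/top1c.png')"
```

```text
time: 2.55
tool_pos: [483.5, -270.4, 85.3]
tcp_rot: [-28.7, 89.9, -35.9]
ft_force: [-0.3, -0.2, 0.6]
finger_gap: 25.3
time: 2.97
tool_pos: [481.9, -269.4, 199.8]
tcp_rot: [153.0, 89.8, 145.8]
ft_force: [-0.1, -0.0, 0.8]
finger_gap: 24.7
2.9667 [ 481.9 -269.4  199.8] [153.03  89.84 145.82] 24.696145366225906 6.012165680449868
[ 3.27867678 -1.47524871  6.7508694 ]
```

View pics/w4.png

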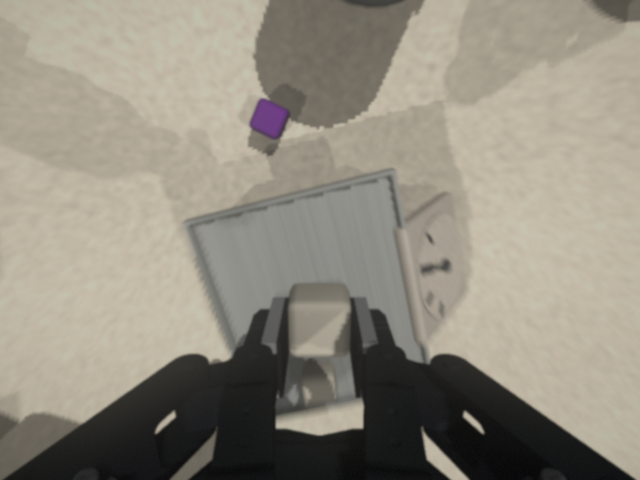

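View pics/top1c.png

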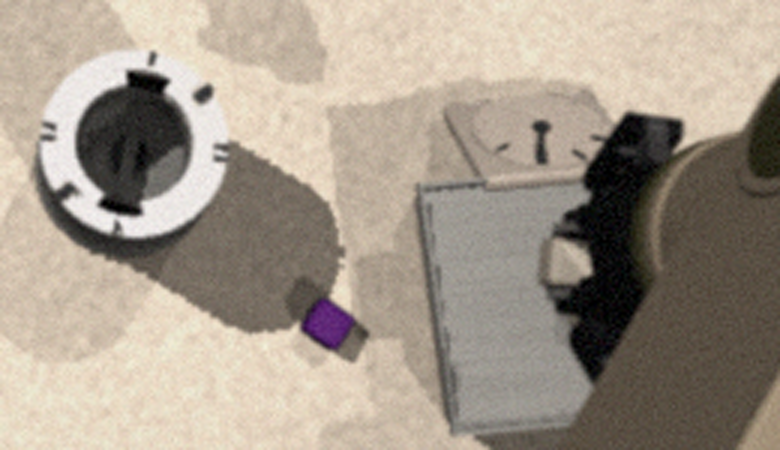

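The needle is on the long mark and the lump is held. I'm moving it to the grinder with a look on the way.

```bash
python3 -m jog '[[[0.014,0.03,0.005],[0,0,0],-1],[[0.028,0.065,0.01],[0,0,0],-1],[[0.042,0.1,0.01],[0,0,0],-1],[[0.056,0.13,0.01],[0,0,0],-1],[[0.067,0.15,0.01],[0,0,0],-1]]';python3 -m jog '[[[0,0,0],[0,0,0],-1],[[0,0,0],[0,0,0],-1],[[0,0,0],[0,0,0],-1]]'; python3 w.py w5
```

```text
time: 3.48
tool_pos: [550.5, -117.2, 209.5]
tcp_rot: [70.4, 90.0, 63.3]
ft_force: [0.6, 0.0, 0.7]
finger_gap: 25.3
time: 3.73
tool_pos: [549.6, -120.3, 209.1]
tcp_rot: [-148.8, 90.0, -156.0]
ft_force: [0.2, -1.0, -1.0]
finger_gap: 25.0
3.7333 [ 549.6 -120.3  209.1] [-148.8    89.96 -155.99] 24.988967811370536 0.08650754773665881
```

View pics/w5.png

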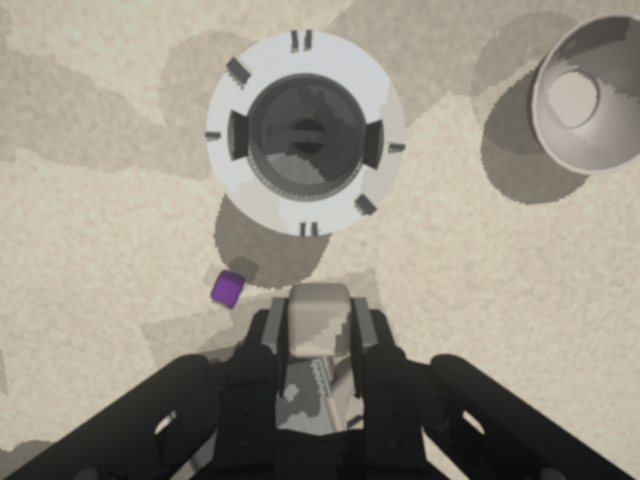

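Run:
```python
from h import *
import pickle
m,s=pickle.load(open('w5.pkl','rb'))
im=cv2.imread('pics/w5.png').astype(int); g=im.sum(2)/3
roi=np.zeros_like(g,bool); roi[25:240,200:412]=1
w=((im[...,0]-im[...,2]>-8)&(g>150)&roi).astype('uint8')
k=max(cv2.findContours(w,cv2.RETR_EXTERNAL,cv2.CHAIN_APPROX_NONE)[0],key=cv2.contourArea)
e=cv2.fitEllipse(cv2.convexHull(k)); print('rim ellipse',e, plane(m,e[0],135))
h=np.array([plane(m,p[0],135)[:2] for p in cv2.convexHull(k).astype(float)]); print('world fit',cv2.minEnclosingCircle(h.astype(np.float32)))
mt=vision.camera_model('top');ms=vision.camera_model('scene')
def q(n,a,b):
    P,Q=plane(m,a,135),plane(m,b,135); print(n,P.round(1),Q.round(1),'c',((P+Q)/2).round(1),np.degrees(np.arctan2(*(P-Q)[1::-1])).round(2),np.linalg.norm(P-Q).round(1))
q('entry',(397,148),(213,135)); q('half',(366,204.5),(238,70)); q('dbl',(309,229),(302,41))
for n,a,b,c in [('e+',(397,148),(360.8,239.2),(326.5,255.5)),('e-',(213,135),(348.8,295.8),(300,227)),('h+',(366,204.5),(377.8,251.3),(311.3,258.8)),('h-',(238,70),(332,283.7),(314.3,223))]:
    p,er=tri([ray(m,a),ray(mt,b),ray(ms,c)]); print(n,p.round(1),np.round(er,1))
crop('pics/w5.png',195,20,415,245,3,'pics/w5c.png',1.0)
```

```text
rim ellipse ((295.8626708984375, 117.58448791503906), (164.4198760986328, 194.35699462890625), 51.63017654418945) [546.95726918 -37.91382091 135.        ]
world fit ((548.3073120117188, -45.07821273803711), 53.6476936340332)
entry [599.7 -60.5 135. ] [500.9 -41.  135. ] c [550.3 -50.8 135. ] -11.18 100.7
half [580.  -89.9 135. ] [520.5 -10.5 135. ] c [550.2 -50.2 135. ] -53.15 99.2
dbl [ 545.7 -100.3  135. ] [555.4  -1.2 135. ] c [550.5 -50.7 135. ] -95.56 99.6
e+ [599.7 -60.2 133.1] [0.5 0.8 0.7]
e- [500.8 -40.7 132.5] [0.7 0.9 1.5]
h+ [579.3 -89.7 134.6] [0.8 1.2 0.6]
h- [520.5 -11.  134. ] [0.7 1.4 1.1]
```

View pics/w5c.png

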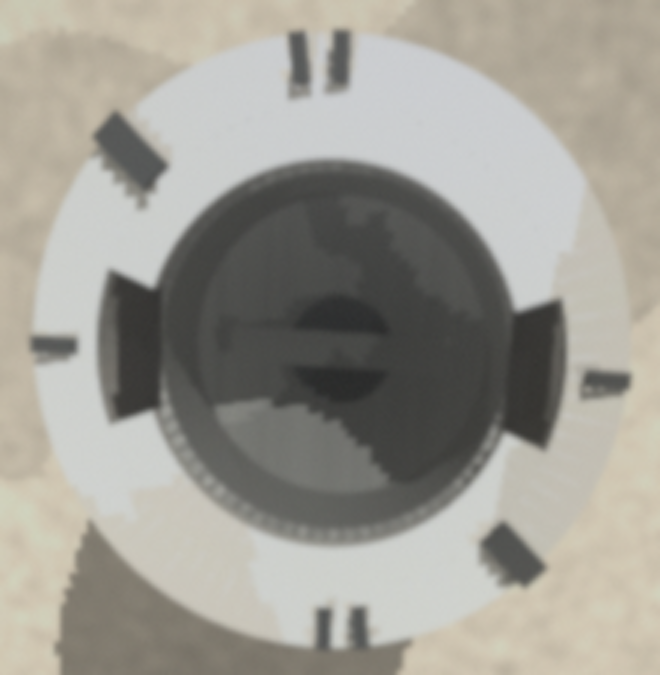

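```bash
python3 -m jog '[[[0,0.03,0],[0,0,0],-1],[[0.001,0.06,-0.005],[0,0,0],-1],[[0.001,0.07,-0.03],[0,0,0],-1],[[0.001,0.07,-0.058],[0,0,0],-1],[[0.001,0.07,-0.06],[0,0,0],-1]]';python3 -m jog '[[[0,0,0],[0,0,0],-1],[[0,0,0],[0,0,0],-1]]'; python3 w.py w6
```

```text
time: 4.2
tool_pos: [547.4, -49.9, 144.0]
tcp_rot: [178.4, 89.5, 171.1]
ft_force: [-0.7, 1.3, -2.0]
finger_gap: 24.8
time: 4.37
tool_pos: [551.0, -51.2, 150.3]
tcp_rot: [-35.1, 90.0, -42.4]
ft_force: [-0.5, -0.8, -0.5]
finger_gap: 25.1
4.3667 [551.  -51.2 150.3] [-35.06  89.98 -42.36] 25.071163902096178 0.9690072895594994
```

View pics/w6.png

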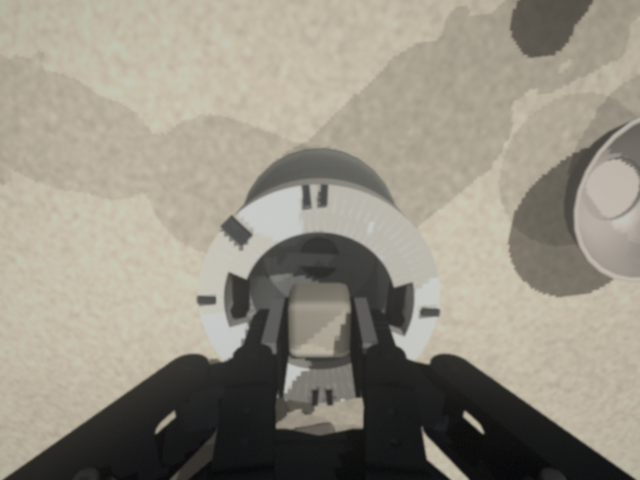

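```bash
python3 -m jog '[[[0,0,0],[0,0,0],-0.1],[[0,0,0],[0,0,0],-0.1],[[0,0,0],[0,0,0],0],[[0,0,0.015],[0,0,0],0],[[0,0,0.04],[0,0,0],0]]';  python3 -m jog '[[[0,-0.02,0.03],[0,0,0],0],[[0,-0.05,0.04],[0,0,0],0],[[0,-0.07,0.04],[0,0,0],0],[[0,-0.07,0.04],[0,0,0],0]]'; python3 w.py w7
```

```text
time: 4.83
tool_pos: [549.0, -49.9, 186.9]
tcp_rot: [177.2, 89.7, 169.9]
ft_force: [0.4, -0.1, -0.3]
finger_gap: 42.7
time: 5.17
tool_pos: [551.7, -123.8, 231.5]
tcp_rot: [-30.6, 89.7, -37.9]
ft_force: [0.0, 0.0, -0.6]
finger_gap: 42.6
5.1667 [ 551.7 -123.8  231.5] [-30.57  89.75 -37.94] 42.55338091127398 2.0331468316252597
```

View pics/w7.png

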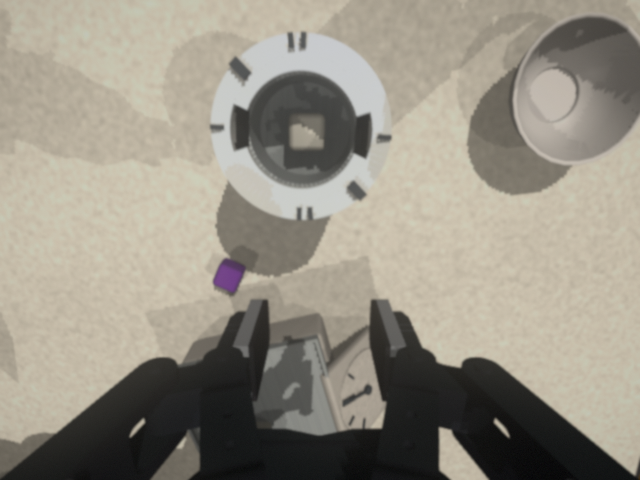

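The lump lies in the bowl at (306,131), about central. I'm heading to the white lid.

```bash
python3 -m jog '[[[-0.001,0.035,0.005],[0,0,0.115],0.3],[[-0.002,0.07,0.005],[0,0,0.23],0.3],[[-0.004,0.105,0],[0,0,0.345],0.3],[[-0.005,0.14,0],[0,0,0.46],0.3],[[-0.006,0.175,0],[0,0,0.575],0.3]]';  python3 -m jog '[[[-0.001,0.035,0],[0,0,0.115],0.3],[[-0.002,0.07,0],[0,0,0.23],0.3],[[-0.004,0.105,-0.005],[0,0,0.345],0.3],[[-0.005,0.14,-0.015],[0,0,0.46],0.3],[[-0.006,0.158,-0.025],[0,0,0.53],0.3]]';python3 -m jog '[[[0,0,0],[0,0,0],0.3],[[0,0,0],[0,0,0],0.3],[[0,0,0],[0,0,0],0.3]]'; python3 w.py w8
```

```text
time: 5.63
tool_pos: [543.9, 57.3, 228.7]
tcp_rot: [131.9, 89.9, 157.9]
ft_force: [0.9, 0.8, 0.6]
finger_gap: 55.8
time: 6.05
tool_pos: [537.8, 217.5, 204.3]
tcp_rot: [22.7, 89.9, 79.3]
ft_force: [0.9, -0.6, 0.7]
finger_gap: 55.1
time: 6.3
tool_pos: [538.6, 212.8, 204.3]
tcp_rot: [171.1, 90.0, -132.9]
ft_force: [0.5, -0.5, 0.1]
finger_gap: 56.0
6.3 [538.6 212.8 204.3] [ 171.06   89.97 -132.9 ] 55.956419509903725 0.3029286799127817
```

View pics/w8.png

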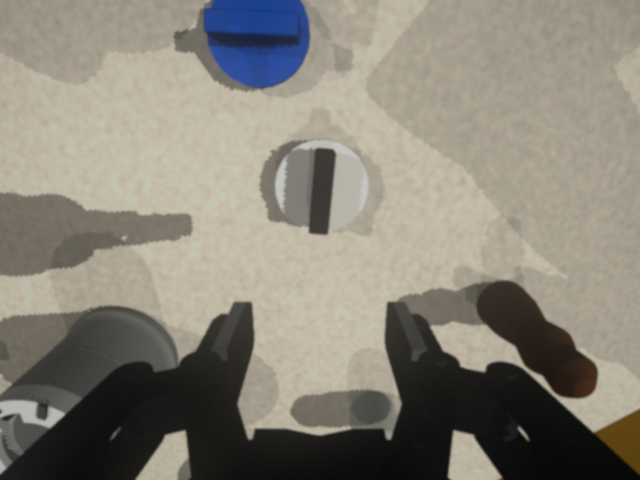

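Run:
```python
from h import *
import pickle
m,s=pickle.load(open('w8.pkl','rb'))
im=cv2.imread('pics/w8.png').astype(int)
d=np.zeros(im.shape[:2],'uint8'); d[135:245,295:345]=(im.max(2)[135:245,295:345]<75)
k=max(cv2.findContours(d,cv2.RETR_EXTERNAL,cv2.CHAIN_APPROX_NONE)[0],key=cv2.contourArea)
b=cv2.minAreaRect(k); print(b); bp=cv2.boxPoints(b); print(bp.round(1))
for z in (53,21,37): 
    P=[plane(m,q,z) for q in bp]; print(z,np.mean(P,0).round(1),[(np.linalg.norm(P[i]-P[i-1]).round(1),np.degrees(np.arctan2(*(P[i]-P[i-1])[1::-1])).round(1)) for i in range(4)])
crop('pics/w8.png',265,130,380,245,5,'pics/w8c.png',2.0)
```

```text
((321.2833251953125, 190.7420196533203), (18.885255813598633, 83.29437255859375), 4.969740390777588)
[[308.3 231.4]
 [315.5 148.4]
 [334.3 150.1]
 [327.1 233.1]]
53 [515.9 229.3  53. ] [(np.float64(15.1), np.float64(-129.1)), (np.float64(65.0), np.float64(140.8)), (np.float64(14.2), np.float64(51.2)), (np.float64(65.1), np.float64(-38.4))]
21 [520.7 226.2  21. ] [(np.float64(16.8), np.float64(-129.1)), (np.float64(72.2), np.float64(140.8)), (np.float64(15.7), np.float64(51.2)), (np.float64(72.3), np.float64(-38.4))]
37 [518.3 227.8  37. ] [(np.float64(16.0), np.float64(-129.1)), (np.float64(68.6), np.float64(140.8)), (np.float64(14.9), np.float64(51.2)), (np.float64(68.7), np.float64(-38.4))]
```

View pics/w8c.png

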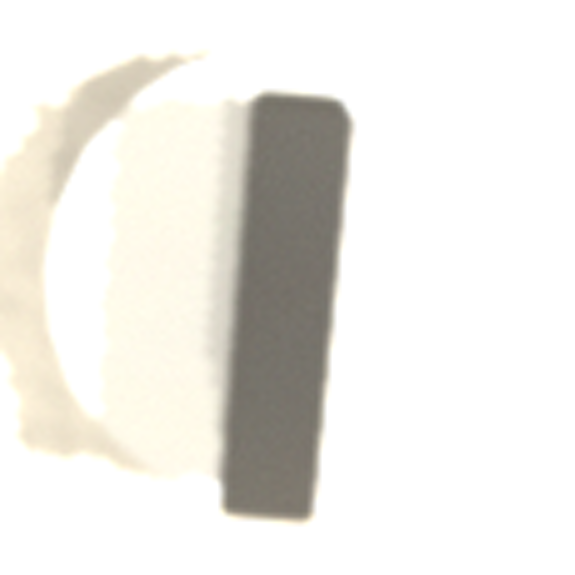

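```bash
python3 -m jog '[[[-0.008,0.006,-0.02],[0,0,-0.03],0.1],[[-0.016,0.012,-0.04],[0,0,-0.06],0.1],[[-0.0225,0.0165,-0.06],[0,0,-0.084],0.1],[[-0.0225,0.0165,-0.06],[0,0,-0.084],0.1],[[-0.0225,0.0165,-0.06],[0,0,-0.084],0.1]]';python3 -m jog '[[[0,0,0],[0,0,0],0.1],[[0,0,0],[0,0,0],0.1]]'; python3 w.py w9
```

```text
time: 6.77
tool_pos: [515.9, 228.3, 144.0]
tcp_rot: [154.4, 89.9, -154.4]
ft_force: [0.3, -0.4, 1.0]
finger_gap: 46.9
time: 6.93
tool_pos: [518.1, 229.1, 146.5]
tcp_rot: [-35.5, 89.8, 15.7]
ft_force: [0.3, 0.5, 0.8]
finger_gap: 46.8
6.9333 [518.1 229.1 146.5] [-35.51  89.81  15.72] 46.76137967242317 0.15368039490454066
```

View pics/w9.png

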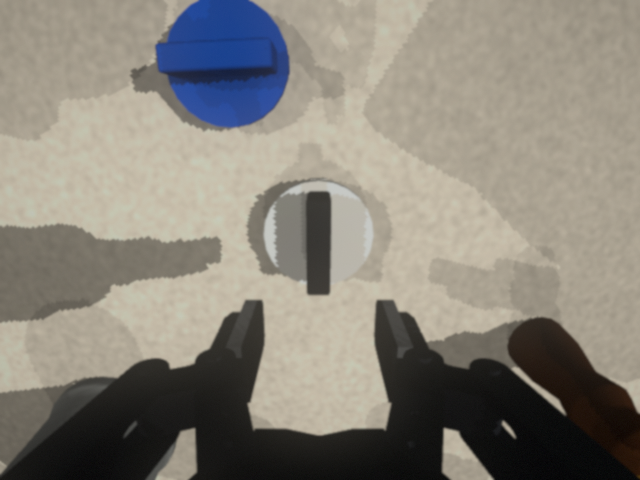

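Run:
```python
from h import *
import pickle
C=[];
for n,(x0,y0,x1,y1) in [('w8',(295,135,345,245)),('w9',(285,200,362,365))]:
    m,s=pickle.load(open(n+'.pkl','rb')); im=cv2.imread(f'pics/{n}.png').astype(int)
    d=np.zeros(im.shape[:2],'uint8'); d[y0:y1,x0:x1]=(im.max(2)[y0:y1,x0:x1]<75)
    k=max(cv2.findContours(d,cv2.RETR_EXTERNAL,cv2.CHAIN_APPROX_NONE)[0],key=cv2.contourArea)
    b=cv2.minAreaRect(k); print(b); bp=cv2.boxPoints(b); bp=bp[np.argsort(bp[:,1])]
    C.append((m,bp))
    P=[plane(m,q,53) for q in cv2.boxPoints(b)]; print(np.mean(P,0).round(1),[(np.linalg.norm(P[i]-P[i-1]).round(1),np.degrees(np.arctan2(*(P[i]-P[i-1])[1::-1])).round(1)) for i in range(4)])
for i in ([0,1],[2,3],[0,1,2,3]):
    p,e=tri([ray(m,bp[i].mean(0)) for m,bp in C]); print(p.round(1),np.round(e,1))
```

```text
((321.2833251953125, 190.7420196533203), (18.885255813598633, 83.29437255859375), 4.969740390777588)
[515.9 229.3  53. ] [(np.float64(15.1), np.float64(-129.1)), (np.float64(65.0), np.float64(140.8)), (np.float64(14.2), np.float64(51.2)), (np.float64(65.1), np.float64(-38.4))]
((317.5, 246.5), (93.0, 23.0), 90.0)
[516.3 228.9  53. ] [(np.float64(63.7), np.float64(140.6)), (np.float64(14.3), np.float64(51.2)), (np.float64(63.7), np.float64(-38.3)), (np.float64(15.5), np.float64(-128.8))]
[490.1 249.9  61.6] [0.1 0.1]
[541.4 208.8  52.3] [0.1 0.1]
[514.8 230.1  54.7] [0. 0.]
```

```bash
python3 - <<'E'
from h import *
import pickle
C=[];
for n,(x0,y0,x1,y1) in [('w8',(295,135,345,245)),('w9',(298,178,345,310))]:
    m,s=pickle.load(open(n+'.pkl','rb')); im=cv2.imread(f'pics/{n}.png').astype(int)
    d=np.zeros(im.shape[:2],'uint8'); d[y0:y1,x0:x1]=(im.max(2)[y0:y1,x0:x1]<75)
    k=max(cv2.findContours(d,cv2.RETR_EXTERNAL,cv2.CHAIN_APPROX_NONE)[0],key=cv2.contourArea)
    b=cv2.minAreaRect(k); print(b); bp=cv2.boxPoints(b); bp=bp[np.argsort(bp[:,1])]
    C.append((m,bp))
    P=[plane(m,q,53) for q in cv2.boxPoints(b)]; print(np.mean(P,0).round(1),[(np.linalg.norm(P[i]-P[i-1]).round(1),np.degrees(np.arctan2(*(P[i]-P[i-1])[1::-1])).round(1)) for i in range(4)])
for i in ([0,1],[2,3],[0,1,2,3]):
    p,e=tri([ray(m,bp[i].mean(0)) for m,bp in C]); print(p.round(1),np.round(e,1))
E
python3 -c "
from h import *
crop('pics/w9.png',250,165,390,310,5,'pics/w9c.png',1.6)"
```

```text
((321.2833251953125, 190.7420196533203), (18.885255813598633, 83.29437255859375), 4.969740390777588)
[515.9 229.3  53. ] [(np.float64(15.1), np.float64(-129.1)), (np.float64(65.0), np.float64(140.8)), (np.float64(14.2), np.float64(51.2)), (np.float64(65.1), np.float64(-38.4))]
((317.5, 243.0), (100.0, 23.0), 90.0)
[514.6 230.3  53. ] [(np.float64(68.1), np.float64(140.6)), (np.float64(14.2), np.float64(51.2)), (np.float64(68.1), np.float64(-38.3)), (np.float64(15.5), np.float64(-128.8))]
[492.  248.8  27.2] [0.3 0.3]
[541.4 208.8  52.3] [0.1 0.1]
[517.  228.6  39.5] [0.2 0.2]
```

View pics/w9c.png

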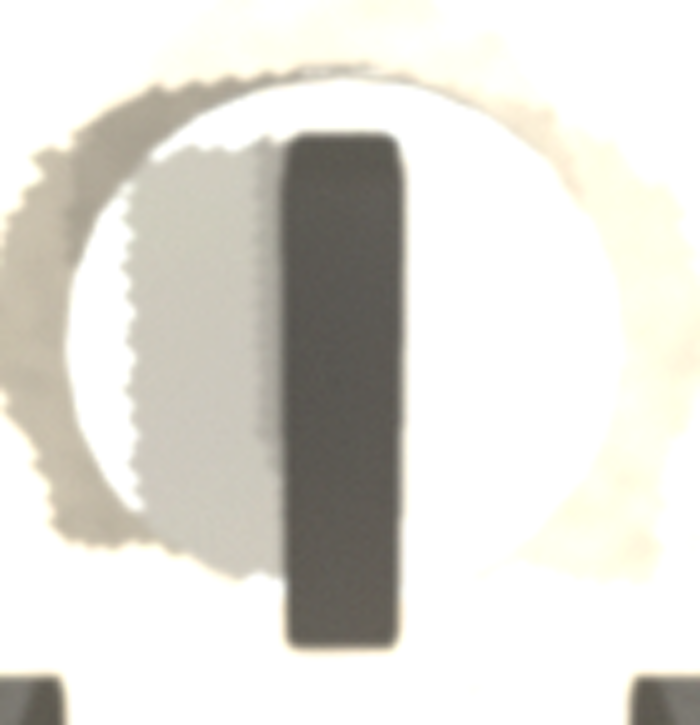

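```bash
python3 -c "
from h import *
for i in range(3):
  s=r.sense();print(s['time'],s['tool_pos'],s['qd'].round(2))"; python3 -m jog '[[[-0.001,0.0,-0.03],[0,0,0],0.1],[[-0.001,0.0,-0.06],[0,0,0],0.1],[[-0.001,0,-0.09],[0,0,0],0.1],[[-0.001,0,-0.1],[0,0,0],0.1],[[-0.001,0,-0.105],[0,0,0],0.1]]';python3 -m jog '[[[0,0,0],[0,0,0],0.1],[[0,0,0],[0,0,0],0.1],[[0,0,0],[0,0,0],0.1]]'; python3 w.py w10
```

```text
6.9833 [518.02600579 229.21706871 146.40598955] [ 0.28  0.17  0.38  0.   -0.12  0.16]
6.9833 [518.02600579 229.21706871 146.40598955] [ 0.28  0.17  0.38  0.   -0.12  0.16]
6.9833 [518.02600579 229.21706871 146.40598955] [ 0.28  0.17  0.38  0.   -0.12  0.16]
time: 7.4
tool_pos: [514.3, 228.7, 37.7]
tcp_rot: [148.2, 89.8, -160.6]
ft_force: [0.2, -0.3, -0.5]
finger_gap: 47.1
time: 7.65
tool_pos: [517.2, 230.0, 41.8]
tcp_rot: [-32.7, 89.8, 18.5]
ft_force: [0.1, 0.8, 0.4]
finger_gap: 46.8
7.65 [517.2 230.   41.8] [-32.74  89.78  18.54] 46.76478654022263 0.08939322130646588
```

View pics/w10.png

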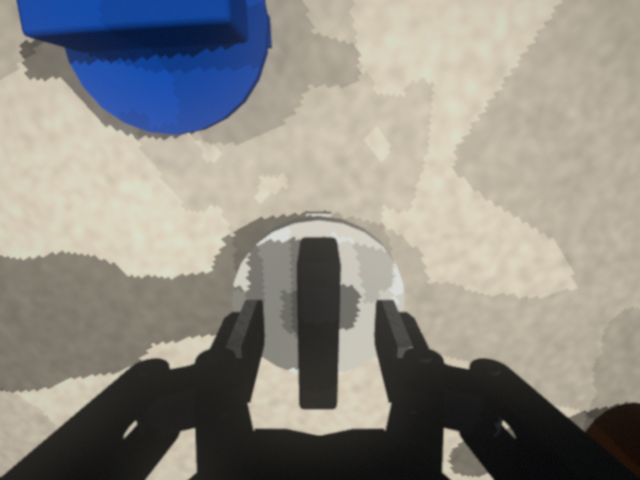

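Run:
```python
from h import *
import pickle
m,s=pickle.load(open('w10.pkl','rb')); im=cv2.imread('pics/w10.png').astype(int).sum(2)/3
print(im[236:270:2,319].round(0), im[396:416,319].round(0))
a=np.radians(140.9)
for v in (407,408.5): 
    p=plane(m,(319,v),53); print(p, p[:2]+33*np.array([np.cos(a),np.sin(a)]))
q=plane(m,(319,253),53); print(q)
crop('pics/w10.png',230,200,410,420,3,'pics/w10c.png',2)
```

```text
[172.  79.  56.  55.  54.  54.  53.  53.  53.  52.  51.  51.  50.  50.
  52.  52.  51.] [ 49.  50.  48.  49.  50.  48.  47.  49.  48.  47.  47.  54.  86. 141.
 185. 203. 204. 204. 203. 201.]
[541.95392338 209.44577565  53.        ] [516.34439195 230.25807729]
[542.56218384 208.95814833  53.        ] [516.95265241 229.77044998]
[489.24599927 251.70037685  53.        ]
```

View pics/w10c.png

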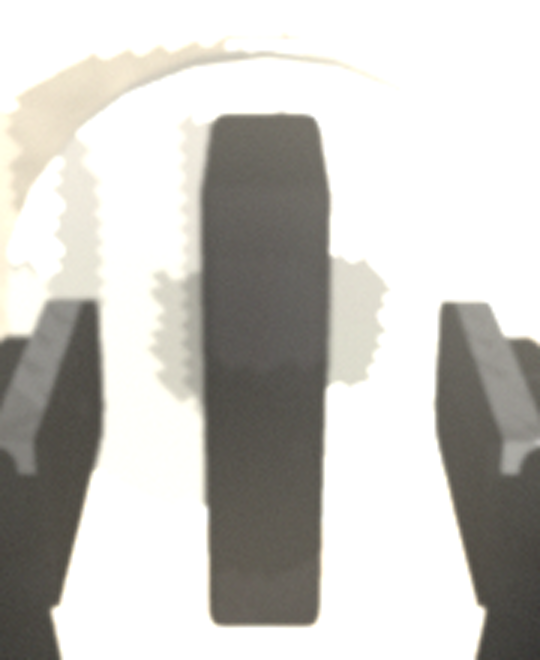

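```bash
python3 -m jog '[[[0,0.0,-0.004],[0,0,0],0.1],[[0,0,-0.008],[0,0,0],-0.2],[[0,0,-0.008],[0,0,0],-1],[[0,0,-0.008],[0,0,0],-1],[[0,0,-0.008],[0,0,0],-1]]' 80;python3 -m jog '[[[0,0,0],[0,0,0],-1],[[0,0,0],[0,0,0],-1],[[0,0,0],[0,0,0],-1],[[0,0,0],[0,0,0],-1]]'; python3 w.py w11;  python3 -c "
from h import *
s=r.sense();print(s['ft_force'],s['wrist_torque'])"
```

```text
time: 8.12
tool_pos: [515.3, 229.4, 31.3]
tcp_rot: [144.7, 90.0, -164.0]
ft_force: [0.7, 0.3, -1.3]
finger_gap: 14.8
time: 8.45
tool_pos: [515.3, 229.4, 31.2]
tcp_rot: [149.2, 90.0, -159.5]
ft_force: [-0.3, -0.0, 0.0]
finger_gap: 15.2
8.45 [515.3 229.4  31.2] [ 149.2    89.99 -159.52] 15.162036755597402 0.02795713408318079
[ 0.08739448  0.29118445 -1.82585428] [ 0.06274406  0.00858772 -0.02230212]
```

View pics/w11.png

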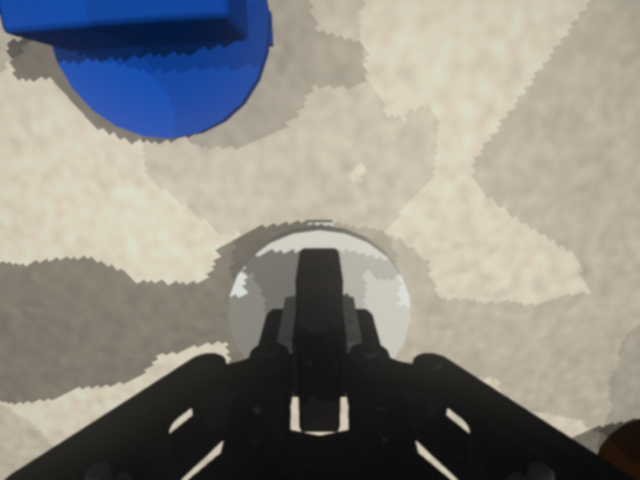

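```bash
cat > off.py <<'E'
from h import *
import pickle,sys
n=sys.argv[1]; zt=float(sys.argv[2])
m,s=pickle.load(open(n+'.pkl','rb')); im=cv2.imread(f'pics/{n}.png').astype(int).sum(2)/3
print(im[240:275:2,319].round(0), im[420:445,319].round(0))
crop(f'pics/{n}.png',220,210,420,450,3,f'pics/{n}c.png',2.2)
t=s['tool_pos'][:2]
th=np.radians(s['tcp_rot'][2]-s['tcp_rot'][0]); b=np.array([-np.sin(th),np.cos(th)])  # tool y
for v in (428,430,432,434): print('lower',v,(plane(m,(319,v),zt)[:2]-t)@b)
for v in (264,268,272,276,280,284): print('upper',v,(plane(m,(319,v),zt)[:2]-t)@b)
E
python3 off.py w11 53
```

```text
[204. 203. 204. 196. 123.  57.  52.  53.  51.  52.  51.  50.  49.  50.
  47.  47.  46.  45.] [ 27.  29.  30.  28.  29.  31.  29.  30.  29.  29.  48. 109. 167. 188.
 172. 117.  53.  24.  17.  19.  17.  18.  17.  18.  17.]
lower 428 -32.85454041144317
lower 430 -33.856054840697816
lower 432 -34.8628286739926
lower 434 -35.87491492940707
upper 264 35.282062863680316
upper 268 33.87950980080317
upper 272 32.46665158632503
upper 276 31.043323215724513
upper 280 29.60935639740057
upper 284 28.164579456981624
```

View pics/w11c.png

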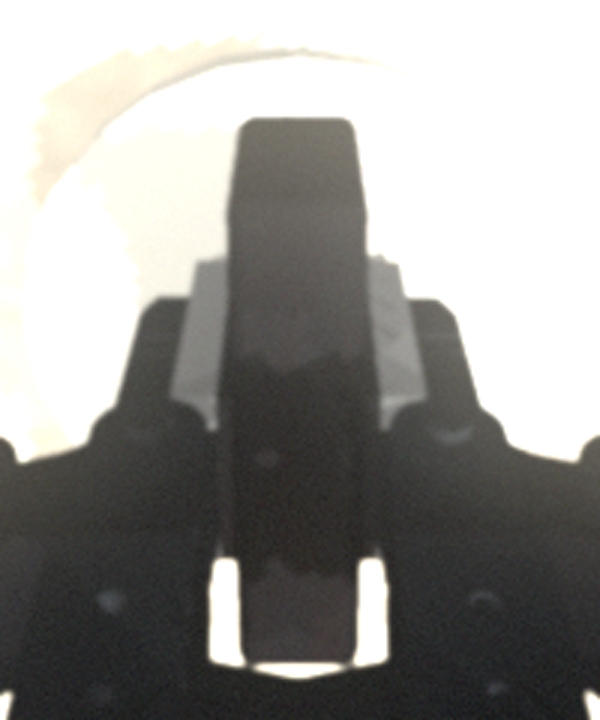

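```bash
python3 -m jog '[[[0,0,0.01],[0,0,0],-1],[[0,0,0.035],[0,0,0],-1],[[0,0,0.07],[0,0,0],-1],[[0,0,0.11],[0,0,0],-1],[[0,-0.01,0.15],[0,0,0],-1]]';python3 -m jog '[[[0.002,-0.025,0.01],[0,0,0.04],-1],[[0.005,-0.05,0.015],[0,0,0.08],-1],[[0.008,-0.08,0.015],[0,0,0.12],-1],[[0.012,-0.11,0.015],[0,0,0.18],-1],[[0.018,-0.14,0.015],[0,0,0.25],-1]]';python3 -m jog '[[[0.004,-0.03,0],[0,0,0.06],-1],[[0.007,-0.06,0],[0,0,0.12],-1],[[0.01,-0.085,0],[0,0,0.17],-1],[[0.013,-0.105,0],[0,0,0.21],-1],[[0.016,-0.12,0],[0,0,0.236],-1]]'; python3 -m jog '[[[0,-0.01,0],[0,0,0],-1],[[0,-0.01,0],[0,0,0],-1],[[0,-0.01,0],[0,0,0],-1],[[0,-0.01,0],[0,0,0],-1]]';python3 w.py w12
```

```text
time: 8.92
tool_pos: [514.6, 220.3, 183.2]
tcp_rot: [100.9, 89.9, 152.2]
ft_force: [1.5, -0.0, -1.4]
finger_gap: 14.5
time: 9.33
tool_pos: [533.3, 78.3, 197.6]
tcp_rot: [-62.9, 89.9, 2.9]
ft_force: [0.6, -0.2, -2.0]
finger_gap: 14.6
time: 9.75
tool_pos: [549.4, -42.7, 197.2]
tcp_rot: [-116.2, 89.9, -37.1]
ft_force: [-0.1, 0.2, -0.6]
finger_gap: 15.0
time: 10.08
tool_pos: [549.3, -49.7, 196.5]
tcp_rot: [4.9, 90.0, 84.0]
ft_force: [0.5, 0.3, -0.6]
finger_gap: 14.7
10.0833 [549.3 -49.7 196.5] [ 4.85 89.97 83.97] 14.72502399713059 0.20643292005442504
```

View pics/w12.png

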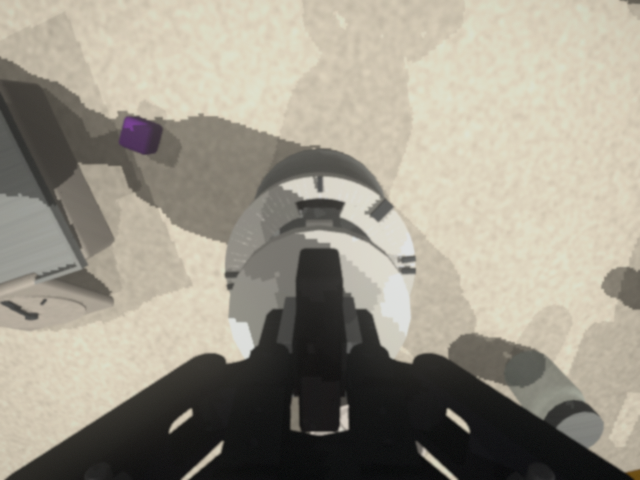

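Run:
```python
from h import *
import pickle
m,s=pickle.load(open('w12.pkl','rb'))
e=plane(m,(319,182.5),135); print('entry- rib',e, 'pred', 550.3-50*np.cos(np.radians(-10.9)), -50.6-50*np.sin(np.radians(-10.9)))
a,b=plane(m,(232,279.5),135),plane(m,(406,264.5),135); print('dbl',a,b,(a+b)/2)
h=plane(m,(380,209),135); print('half',h)
th=np.radians(s['tcp_rot'][2]-s['tcp_rot'][0]);print(np.degrees(th))
crop('pics/w12.png',210,140,430,300,3,'pics/w12c.png',1)
cv2.imwrite('pics/top2.png',vision.snapshot('top')[:,:,::-1]); crop('pics/top2.png',290,200,430,330,5,'pics/top2c.png')
```

```text
entry- rib [500.71700913 -40.76097766 135.        ] pred 501.20206436517776 -41.145227850505435
dbl [ 545.88608174 -100.38457719  135.        ] [555.57964665  -1.06199574 135.        ] [550.7328642  -50.72328646 135.        ]
half [520.95173174 -11.11078949 135.        ]
79.11519219675468
```

View pics/w12c.png

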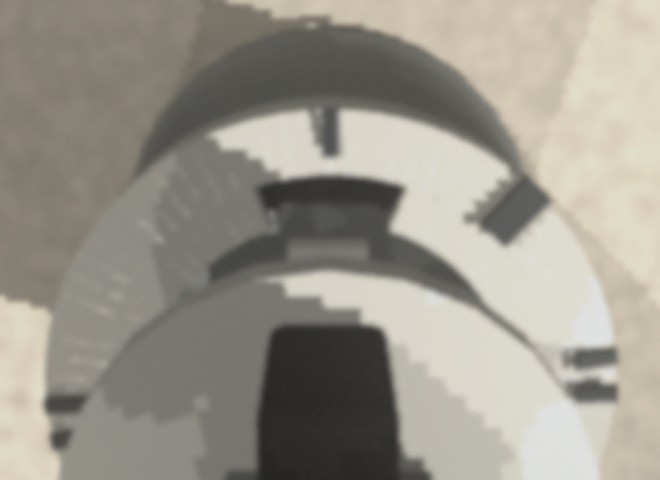

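View pics/top2c.png

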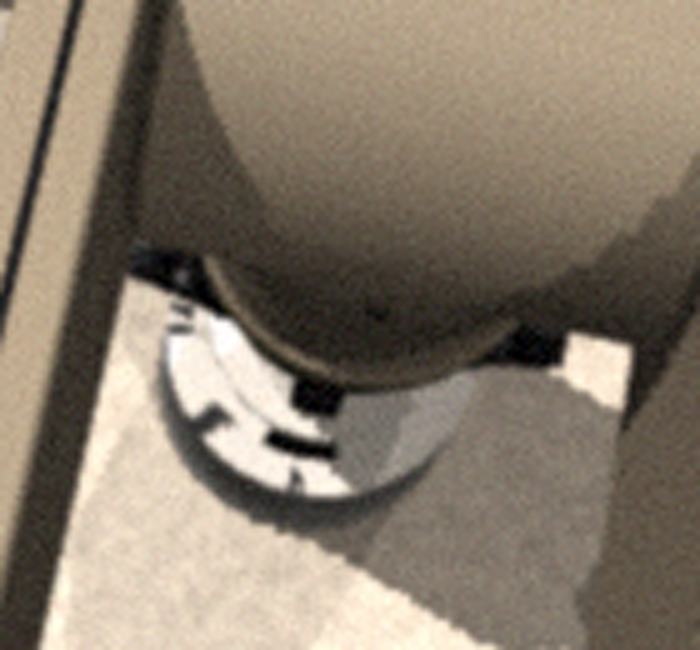

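```bash
python3 -m jog '[[[0.0003,-0.0008,-0.008],[0,0,0],-1],[[0.0003,-0.0008,-0.016],[0,0,0],-1],[[0.0003,-0.0008,-0.024],[0,0,0],-1],[[0.0003,-0.0008,-0.024],[0,0,0],-1],[[0.0003,-0.0008,-0.024],[0,0,0],-1]]'; python3 -m jog '[[[0,0,-0.003],[0,0,0],-1],[[0,0,-0.006],[0,0,0],-1],[[0,0,-0.009],[0,0,0],-1],[[0,0,-0.011],[0,0,0],-1],[[0,0,-0.011],[0,0,0],-1]]'; python3 w.py w13
```

```text
time: 10.6
tool_pos: [548.8, -51.1, 170.8]
tcp_rot: [89.7, 89.9, 168.8]
ft_force: [0.1, 0.3, -0.5]
finger_gap: 14.5
time: 11.02
tool_pos: [549.4, -51.3, 160.7]
tcp_rot: [90.0, 90.0, 169.1]
ft_force: [-0.6, -0.0, -1.1]
finger_gap: 14.9
11.0167 [549.4 -51.3 160.7] [ 90.    89.95 169.12] 14.8776171397853 0.1999064799701955
```

View pics/w13.png

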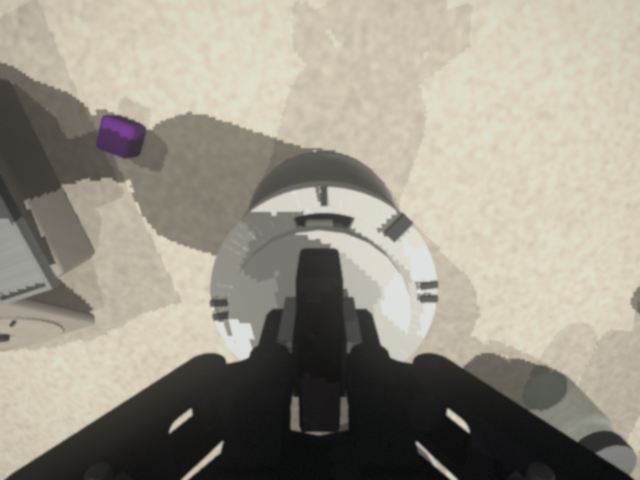

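```bash
python3 -m jog '[[[0,0.0005,-0.002],[0,0,0],-1],[[0,0.0005,-0.004],[0,0,0],-1],[[0,0.0005,-0.006],[0,0,0],-1],[[0,0.0005,-0.0075],[0,0,0],-1],[[0,0.0005,-0.0075],[0,0,0],-1]]'; python3 -m jog '[[[0,0,-0.0005],[0,0,0],-1],[[0,0,-0.001],[0,0,0],-1],[[0,0,-0.001],[0,0,0],-1]]';python3 w.py w14; python3 -c "
from h import *
s=r.sense();print(s['ft_force'],s['wrist_torque'],s['tool_pos'])"
```

```text
time: 11.48
tool_pos: [549.4, -50.8, 153.3]
tcp_rot: [91.6, 90.0, 170.8]
ft_force: [-0.1, -0.0, -0.8]
finger_gap: 14.4
time: 11.73
tool_pos: [549.8, -50.9, 153.0]
tcp_rot: [-87.6, 90.0, -8.5]
ft_force: [-0.4, 0.0, 0.6]
finger_gap: 14.9
11.7333 [549.8 -50.9 153. ] [-87.6   89.99  -8.47] 14.872866360417646 0.008203656012824467
[-1.07155434  0.6859324   1.1816285 ] [0.04550374 0.21201173 0.01323884] [549.7665506  -50.90268538 153.01201295]
```

View pics/w14.png

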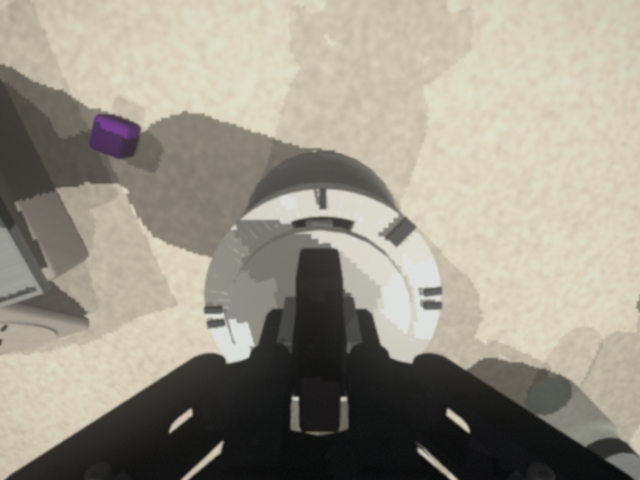

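Force and height (lid origin about 122 mm) show the lid is seated with its lugs in the slots. I'm now twisting it clockwise.

```bash
python3 -m jog '[[[0,0,-0.0005],[0,0,0],-1],[[0,0,-0.001],[0,0,0],-1],[[0,0,-0.001],[0,0,-0.04],-1],[[0,0,-0.001],[0,0,-0.09],-1],[[0,0,-0.001],[0,0,-0.15],-1]]' 100; python3 -m jog '[[[0,0.0001,0],[0,0,-0.06],-1],[[0.0001,0.0001,0],[0,0,-0.12],-1],[[0.0001,0.0002,0],[0,0,-0.18],-1],[[0.0001,0.0002,0],[0,0,-0.24],-1],[[0.0002,0.0003,0],[0,0,-0.3],-1]]';  python3 -m jog '[[[0,0.0001,0],[0,0,-0.05],-1],[[0.0001,0.0001,0],[0,0,-0.1],-1],[[0.0001,0.0002,0],[0,0,-0.13],-1],[[0.0001,0.0002,0],[0,0,-0.15],-1],[[0.0001,0.0002,0],[0,0,-0.15],-1]]'; python3 w.py w15; python3 -c "
from h import *
s=r.sense();print(s['ft_force'],s['wrist_torque'],s['tool_pos'])"
```

```text
time: 12.2
tool_pos: [550.6, -50.9, 153.1]
tcp_rot: [-75.6, 89.9, -5.2]
ft_force: [1.0, 0.8, 5.7]
finger_gap: 14.5
time: 12.62
tool_pos: [551.0, -50.5, 153.1]
tcp_rot: [-54.6, 89.8, -1.4]
ft_force: [1.5, 2.0, 4.1]
finger_gap: 14.9
time: 13.03
tool_pos: [551.2, -50.2, 153.1]
tcp_rot: [-43.8, 89.8, 0.9]
ft_force: [2.7, 2.5, 5.8]
finger_gap: 14.2
13.0333 [551.2 -50.2 153.1] [-43.81  89.83   0.89] 14.168903553529157 0.38448494418003065
[1.53284985 1.58199678 6.10944449] [ 0.31390354 -0.11616916  0.0350439 ] [551.21489075 -50.2360528  153.10832067]
```

View pics/w15.png

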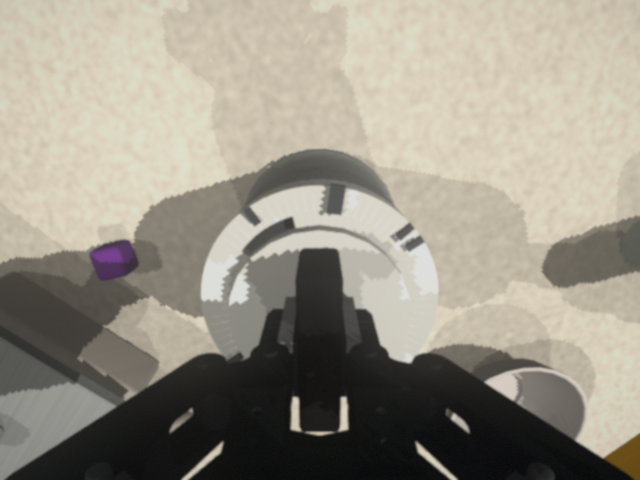

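```bash
python3 -m jog '[[[0,0,0],[0,0,-0.05],-1],[[0,0.0001,0],[0,0,-0.1],-1],[[0,0.0001,0],[0,0,-0.14],-1],[[0,0.0001,0],[0,0,-0.14],-1],[[0,0.0001,0],[0,0,-0.14],-1]]';  python3 -m jog '[[[0,0,0],[0,0,0],-1],[[0,0,0],[0,0,0],-1],[[0,0,0],[0,0,0],-1]]'; python3 w.py w16; python3 -c "
from h import *
s=r.sense();print(s['ft_force'],s['wrist_torque'],s['tool_pos'],s['qd'].round(2))
crop('pics/w16.png',200,140,440,400,3,'pics/w16c.png',1.2)
for n in ('scene','top'): cv2.imwrite(f'pics/{n}9.png',vision.snapshot(n)[:,:,::-1])
crop('pics/scene9.png',150,180,400,375,3,'pics/scene9c.png',1.2); crop('pics/top9.png',290,200,570,370,2.8,'pics/top9c.png')"
```

```text
time: 13.5
tool_pos: [551.3, -50.1, 153.1]
tcp_rot: [-35.1, 89.8, 1.6]
ft_force: [1.8, 2.6, 5.4]
finger_gap: 14.5
time: 13.75
tool_pos: [551.3, -50.1, 153.1]
tcp_rot: [-34.9, 89.8, 1.9]
ft_force: [2.1, 2.2, 4.7]
finger_gap: 14.7
13.75 [551.3 -50.1 153.1] [-34.86  89.82   1.89] 14.712779023817674 0.00010895358752804896
[2.14867156 2.22444726 4.73402509] [ 0.40056087 -0.21464521  0.00845501] [551.23883245 -50.11500403 153.09648287] [-0.02  0.03 -0.05  0.02 -0.01 -0.01]
```

View pics/w16c.png

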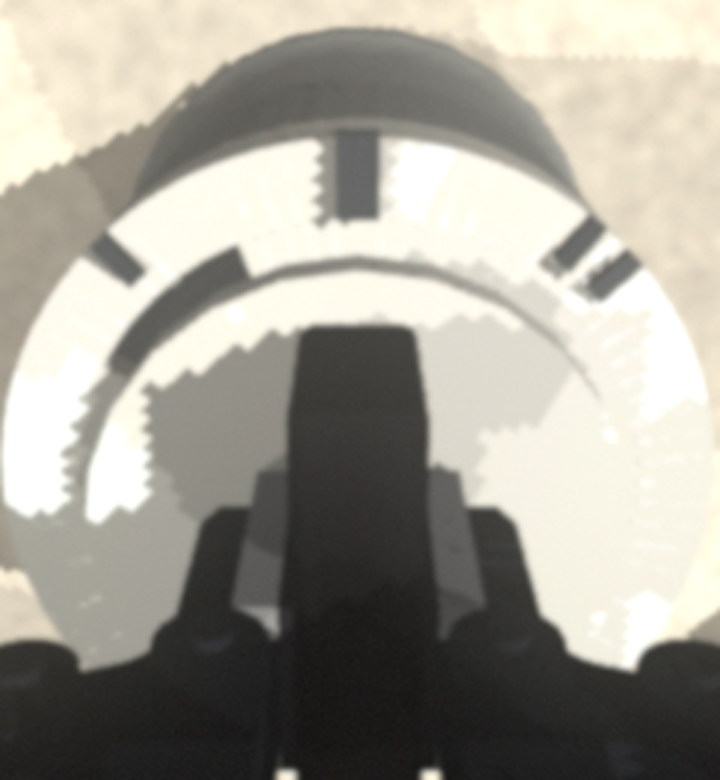

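View pics/scene9c.png

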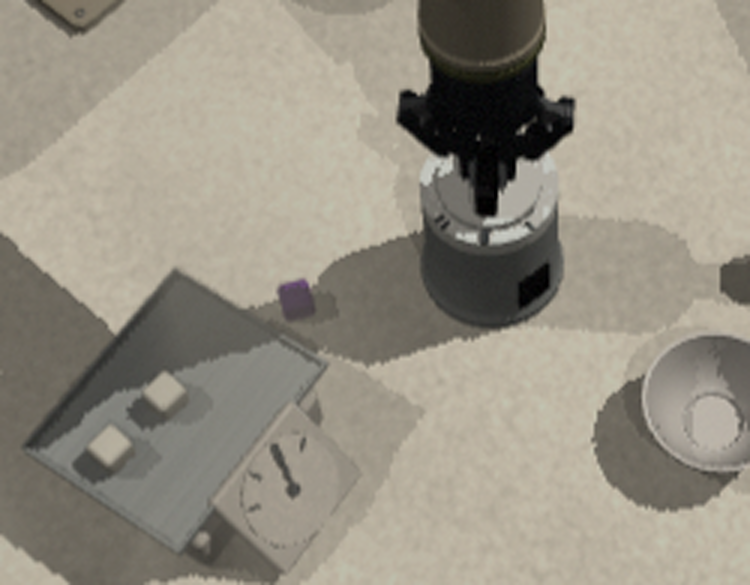

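View pics/top9c.png

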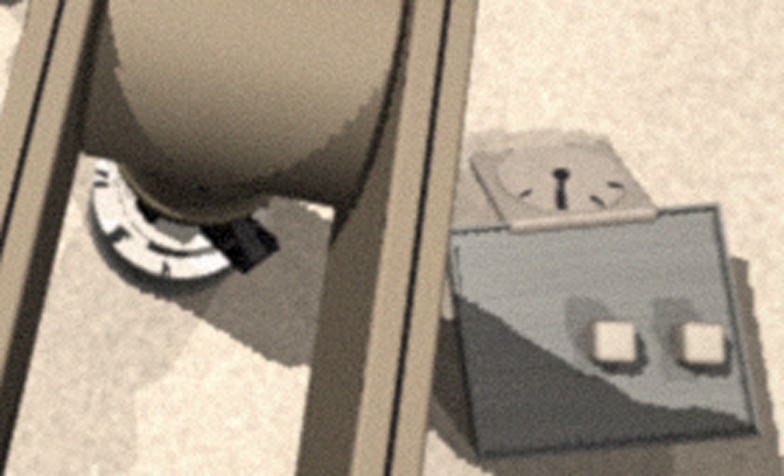

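The grip bar points at the thick rib, the arm is still, the needle is on the long mark, and two lumps are on the pan. I'm handing in.

```bash
python3 -c "
from bench import r,order
s=r.sense();print(s['time'],s['tool_pos'],s['tcp_rot'][2]-s['tcp_rot'][0],s['finger_gap'])
print(order.hand_in())"
```

```text
13.9 [551.23202939 -50.09841476 153.08849682] 36.750630416125425 14.550349637878217
the job is handed in; nothing more can be done
None
```

I moved one white lump from the pan into the grinder bowl and fitted the white lid with its lugs through the slots. I then twisted the lid clockwise to the halfway ribs and handed in at 13.9 s, still gripping it. No verdict was reported.

**Last checks:**
- **Scale:** the needle is on the long thick mark and two lumps are on the pan. The third was seen lying near the middle of the bowl before the lid went on.
- **Lid height:** its origin worked out at about 122 mm above the grinder's underside, with a contact force of about 5 N upward.
- **Lid position:** its axis is within about 1.5 mm of the grinder's by my estimate.
- **Lid turn:** the tool turned 42.4° (0.74 rad) from the entry position, and the bar points at the thick rib in the wrist picture. I could not read the drive ring directly.
- **Grip:** the opening was about 14.6 mm on the 16 mm bar with 100 N set, and the joints were still.
- **Bystanders:** I never went near the jar, the bowl, the mill or the look-alikes. I did not measure them again at the end.

**Disagreements:**
- **Lump and pan height:** the scene and top cameras put the lump tops and pan rim about 8 mm too low. The two wrist views gave 91.7 mm for the lump top against 94 mm expected, so I used those.
- **Lid bar height:** one end of the bar did not triangulate cleanly, so I relied on the other end, which gave 52.3 mm against 53 mm.

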